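Empty the dosing wheel into the jug

ROBOT

A 7-joint arm with a two-finger parallel gripper is mounted at the origin on the work surface. World frame = base frame: x ahead of the robot, y to its left, z up, the work surface at z = 0. Lengths are in m, angles in rad, forces in N, time in s.
With the tool pointing down it reaches from about 0.4 to 0.85 m from the base axis. Payload 10.4 kg.
Tool frame: the origin (TCP) lies midway between the tips of the shut fingers; the grasp point (between the pads) lies 19 mm behind it; z points along the fingers, y is the line along which they close (so a half turn about z gives the same grasp; the last joint's range is limited). The gripper opens to 87 mm and grips with 3 to 60 N. Pads are 19 mm wide; open, the fingers measure 117 mm over their backs; the gripper's body (75 mm by 190 mm) begins 51 mm behind the grasp point.
Start: joints at [-1.209, 0.332, -0.065, 1.46, 0.022, 1.35, -0.088], TCP at [0.235, 0.579, 0.223] pointing down, gripper open.
Joint ranges: [-2.6, 2.6], [-0.5, 2.12], [-1.47, 1.34], [0.16, 2.42], [-1.27, 4.41], [0.06, 2.06], [-2.6, 2.6]. Speed limits (rad/s): [2.22, 2.22, 2.79, 2.79, 3.14, 3.14, 3.14].

INTERFACE

Orientations are given as a unit quaternion [x, y, z, w].
In Python, from bench import r gives the robot as it stands.
- The arm moves only by the tool arm_command, never from a script. Its arguments are lists of equal length, an entry for each row: "xyz": the shift along the world's x, y, z in m, a list of three; "rot": the turn, a rotation vector about the world's x, y, z in rad, a list of three. In form: {"xyz": [[tx, ty, tz], ...], "rot": [[ax, ay, az], ...]}. A call has 1 to 20 rows; each row is the pose to reach, as a shift and turn from the pose commanded when the call began; what a row does not reach only later rows make up. A row lasts 1/12 s, in which the tool goes at most 41.7 mm and 7.16 degrees, less where a joint would pass 70% of its speed; a pose out of reach is approached as far as the arm can. A call with a gripper value outside its range is refused whole. "grip" is the opening, from 0 (shut) to 1 (fully open), set as the call begins (left out, the last holds). The fingers move at their own pace and stop on an object; "squeeze" is the grip in N (left out, the last holds). Time passes only in rows, so rows that repeat a pose let the fingers close. It gives the time, the measured TCP pose, the force, the opening and the grip force at its end, in the units of the state.
- r.read_state(): the state, without advancing time (a new reading comes with each control period).
- r.camera(name): name is "scene" or "top"; returns the picture (420x560x3 uint8, red, green, blue); there is no depth.
- r.camera_model(name): a dict with "fx", "fy", "cx", "cy" (pixels), "T" (4x4, takes a point from camera to world coordinates). Camera axes: x right, y up, looking along -z (the intrinsics and any distortion apply to the point x, -y, -z); pixel columns grow to the right and rows downward; lengths in m; the calibration is good to about 2 mm. A picture is of the moment at which its call begins. camera_model takes no time and is no camera call.
- r.close_job(): hands the job in; it is judged then, once.
Trained networks look in the newest picture that a camera, given by its name, has taken for a name from the list of things; names that differ only in an ending like _2 or _b are one class to them, and where a whole thing is asked for, a point or a joint stands for the part that bears it (a point fixed in the world has none). Each returns a list of dicts, best first, with "conf" (0 to 1); they miss things now and then, are a little off and sometimes report something else, mostly with a low value. They report only what shows in the picture. A call takes as long as a camera call. They do not tell look-alikes from the thing itself.
- r.look_for(label, camera): "at" ([x, y, z] in m, in the coordinates of the camera as it stood for that picture, good to about 4 mm: the middle of the surface that is visible of it).
- r.spot_point(label, camera): "at" ([x, y, z] in m, in the coordinates of the camera as it stood for that picture, good to about 4 mm: a listed point, or the origin of a listed thing).
The state is a dict: "time": time; "joint_positions": joint angles; "joint_vel": joint speeds; "joint_torque": joint torques, N m; "ee_pos": TCP position; "eef_rot": TCP orientation; "ft_force": force on the tool from outside, world axes, zero at the start; "torque": the same for the moment, N m; "width": finger opening in m; "grip_force": force on a finger pad.
Only numpy, scipy, OpenCV 4.12 (cv2) and the standard library are available. Lean on these libraries where they do the work, as an engineer would, in place of code of your own. Each camera call takes 0.05 s, during which the arm holds its last target. There are 200 camera calls.

TASK

Take the white jug from the cork mat by its handle and stand it on the dosing machine's foot, under the lip of the tipping trough. Then empty every fizz ball out of the dosing wheel, one at a time: turn the wheel by its bar until a loaded pocket sits over the drop hole and the ball falls into the trough, press the trough's tab to tip that ball into the jug, and only then bring round the next; do not pick balls out of the wheel by hand. When the wheel is empty, lift the jug off and stand it upright on the cork mat with all the balls in it, leaving the other things on the table alone.

Things in the scene. Friction and masses are not known exactly. Their poses are not given: they have to be found in the camera images.
- doser: Dosing machine, fixed, steel base 200 mm square. On four columns a plywood deck (190 mm square, top 192 mm above the table) carries the wheel. Origin on the table below the wheel's axis, z up. Drop hole, trough and jug stand lie towards its own -y.
- wheel (a joint): Dark steel star wheel in a clear rim that turns with it, flat on the deck, radius 84 mm, top 219 mm above the table; rad, growing anticlockwise from above, two turns free either way, stays where left (0.06 N m). Six pockets 60 deg apart slide the balls over the deck, 62 mm from the axis, 6 mm play either way. At 0 and every pi/3 a pocket is over the hole; the one there at the start is empty.
- wheel_grip (a point): On the wheel's axis in its upright black bar grip, 20 mm below the bar's top (244 mm above the table). The bar is 58 mm long, 14 mm thick, rises 45 mm above the wheel. This point's x axis runs along the bar and turns with the wheel; z up.
- drop_hole (a point): Centre of the drop hole in the deck, at the deck's top face, 62 mm from the wheel's axis towards the machine's -y; hole diameter 36 mm. A ball falls once its centre is well over the hole, down some 70 mm into the back of the trough.
- trough (a joint): Spring trough under the hole, 40 mm wide inside, walls 28 mm, open lip towards the machine's -y. Rad: 0 at rest (slopes back, a ball waits in it), 0.45 fully tipped (ball rolls out of the lip); springs back; 3 to 5 N on the tab. Hinge along the machine's x, 95 mm from the wheel's axis, 126 mm high. Lip 90 mm past the hinge, underside 134 mm high at rest, 94 mm tipped.
- trough_tab (a point): Top centre of the steel press tab (about 42 x 30 mm, 6 mm thick) on the trough's machine +x side, 50 mm from the trough's middle line, 67 mm beyond the hinge towards the lip; it goes down some 30 mm (to about 122 mm above the table) when fully tipped.
- trough_back (a point): Where the centre of a waiting ball lies, at the back of the trough under the drop hole (moves with the trough).
- stand (a point): Jug's place on the machine's foot: centre of a steel plate 150 x 160 mm, at its top, 12 mm above the table; put the jug's centre here. The rim then reaches 7 mm under the trough's lip: bring it in and out from the machine's -y side, less than 40 mm above the plate, handle best pointing to -y, clear of the trough. Balls fall 10 to 40 mm past the lip. Axes as the machine's.
- mat: Square cork mat 170 x 170 x 4 mm fixed to the table; origin at the centre of its underside, z up.
- jug: White plastic jug, 140 g: base diameter 76, rim 90, height 65, wall 3.5 mm. Origin at the centre of its underside, z up. D handle in its own -x, 12 mm thick along its y, 10 to 60 mm high, out to 80 mm from the centre: pinch it from above across the 12 mm, 67 mm from the centre, 45 mm above the underside. Starts on the mat, handle towards the robot; may get knocked aside.
- ball1: White fizz ball, 26 mm diameter, 12 g; origin at its centre. Starts in one of the wheel's pockets (centre 205 mm above the table), or is absent. Three or four of the five are present.
- ball2: White fizz ball, 26 mm diameter, 12 g; origin at its centre. Starts in one of the wheel's pockets (centre 205 mm above the table), or is absent. Three or four of the five are present.
- ball3: White fizz ball, 26 mm diameter, 12 g; origin at its centre. Starts in one of the wheel's pockets (centre 205 mm above the table), or is absent. Three or four of the five are present.
- ball4: White fizz ball, 26 mm diameter, 12 g; origin at its centre. Starts in one of the wheel's pockets (centre 205 mm above the table), or is absent. Three or four of the five are present.
- ball5: White fizz ball, 26 mm diameter, 12 g; origin at its centre. Starts in one of the wheel's pockets (centre 205 mm above the table), or is absent. Three or four of the five are present.
- squeeze: Squeeze bottle 48 mm diameter, 130 mm high; leave alone.
- tub: Open blue tub 100 x 160 x 55 mm; leave alone.
- mould: Steel half-round mould, 72 mm diameter, 36 mm high; leave alone.
- jar: Amber jar 52 mm diameter, 60 mm high; leave alone.
- spoon: Wooden spoon 200 mm long, lying; leave alone.
- tub2: Open clear tub 90 x 150 x 50 mm; leave alone.
- sprayer: Trigger spray bottle 64 mm diameter, 176 mm high; leave alone.
Mind the look-alikes: they are no part of the job. Leave any red look-alike of the jug alone.

How it is judged:
On the way, in this order (a step that is already met when the one before it is completed fails the run):
1. the jug stands upright and let go on the machine's foot, within 40 mm of the stand's centre (horizontal distance between jug and stand below 0.04 m and z of jug in the frame of stand below 0.006 m and angle between jug's own z axis and vertical below 0.12 rad and linear speed of jug below 0.02 m/s and contact force between the fingers and jug below 0.1 N), for 0.2 s.
2. all the balls lie in the jug while it stands on the machine's foot (horizontal distance between each of ball1, ball2, ball3, ball4, ball5 and jug below 0.042 m and z of ball1 in the frame of jug between 0 and 0.065 m and z of ball2 in the frame of jug between 0 and 0.065 m and z of ball3 in the frame of jug between 0 and 0.065 m and z of ball4 in the frame of jug between 0 and 0.065 m and z of ball5 in the frame of jug between 0 and 0.065 m and horizontal distance between jug and stand below 0.09 m and z of jug in the frame of stand below 0.006 m and contact force between the fingers and jug below 0.1 N), for 0.2 s.
At the end, for the whole second after the job is handed in: All the balls present lie in the jug, which stands upright (within 0.12 rad), released and at rest on the cork mat, its centre within 50 mm of the mat's (horizontal distance between each of ball1, ball2, ball3, ball4, ball5 and jug below 0.042 m and z of ball1 in the frame of jug between 0 and 0.065 m and z of ball2 in the frame of jug between 0 and 0.065 m and z of ball3 in the frame of jug between 0 and 0.065 m and z of ball4 in the frame of jug between 0 and 0.065 m and z of ball5 in the frame of jug between 0 and 0.065 m and horizontal distance between jug and mat below 0.05 m and height (world z) of jug below 0.008 m and angle between jug's own z axis and vertical below 0.12 rad and linear speed of jug below 0.02 m/s and contact force between the fingers and jug below 0.1 N); the robot touches nothing.
It fails at once if two balls in the trough together (((distance between ball1 and trough_back below 0.055 m or height (world z) of doser above 1 m) and (distance between any of ball2, ball3, ball4, ball5 and trough_back below 0.055 m or height (world z) of doser above 1 m)) or ((distance between ball2 and trough_back below 0.055 m or height (world z) of doser above 1 m) and (distance between any of ball3, ball4, ball5 and trough_back below 0.055 m or height (world z) of doser above 1 m)) or ((distance between ball3 and trough_back below 0.055 m or height (world z) of doser above 1 m) and (distance between any of ball4, ball5 and trough_back below 0.055 m or height (world z) of doser above 1 m)) or ((distance between ball4 and trough_back below 0.055 m or height (world z) of doser above 1 m) and (distance between ball5 and trough_back below 0.055 m or height (world z) of doser above 1 m))).
It fails at once if a ball touched by the fingers while it is in the wheel ((contact force between the fingers and ball1 above 0.5 N and z of ball1 in the frame of doser above 0.19 m and horizontal distance between ball1 and doser below 0.09 m) or (contact force between the fingers and ball2 above 0.5 N and z of ball2 in the frame of doser above 0.19 m and horizontal distance between ball2 and doser below 0.09 m) or (contact force between the fingers and ball3 above 0.5 N and z of ball3 in the frame of doser above 0.19 m and horizontal distance between ball3 and doser below 0.09 m) or (contact force between the fingers and ball4 above 0.5 N and z of ball4 in the frame of doser above 0.19 m and horizontal distance between ball4 and doser below 0.09 m) or (contact force between the fingers and ball5 above 0.5 N and z of ball5 in the frame of doser above 0.19 m and horizontal distance between ball5 and doser below 0.09 m)).
It fails at once if another thing on the table moved more than 30 mm or tipped over (distance of any of squeeze, tub, mould, jar, spoon, tub2, sprayer from where it was at the start of the episode above 0.03 m or angle between any of squeeze, tub, mould, jar, tub2, sprayer's own z axis and vertical above 0.5 rad).
Of ball1, ball2, ball3, ball4, ball5 only 3 to 4 are there at a start; the rules pass over those that are not, and their reading is None.
At some moment in a run one of jug may be knocked a few centimetres aside while the robot is not near it.
It also fails if it takes over 210 s, if anything falls off the work surface, if the arm or the gripper's body presses on something with over 40 N, if the wrist force passes 120 N, or if a joint passes its speed limit or range.

## Working session

There is one attempt and no reset: what is moved stays moved. The work goes in short steps, Python scripts to look and compute and a tool call to move; the robot and the scene stay as the last step left them, time stands still between calls to the robot, and variables do not carry over. Pictures are saved under pics/ and viewed, at most 14 in all, crops included, and the job is handed in when it is done.

Besides the shell and the picture viewer there is one more tool, called in YAML: its name, and indented under it one key for each argument. arm_command: Moves the arm, as the interface text tells. Its arguments: {"type":"object","properties":{"xyz":{"type":"array"},"rot":{"type":"array"},"grip":{"type":"number"},"squeeze":{"type":"number"}},"required":["xyz","rot"]}

```bash
mkdir -p pics; ls; cat > h.py <<'E'
import numpy as np, cv2
from bench import r
def cam(n,f=None):
    im=r.camera(n)
    if f: cv2.imwrite('pics/'+f,im[:,:,::-1])
    return im
def W(n,p):
    T=np.array(r.camera_model(n)["T"]); return (T@np.r_[p,1])[:3]
def px(n,p):
    m=r.camera_model(n);T=np.array(m["T"]);q=np.linalg.inv(T)@np.r_[p,1]
    return m["fx"]*q[0]/-q[2]+m["cx"], m["cy"]+m["fy"]*(-q[1])/(-q[2])
def ray(n,u,v,z):
    m=r.camera_model(n);T=np.array(m["T"])
    d=T[:3,:3]@np.array([(u-m["cx"])/m["fx"],-(v-m["cy"])/m["fy"],-1]);o=T[:3,3]
    return o+d*(z-o[2])/d[2]
def find(n,lab,f="spot_point"):
    for d in getattr(r,f)(lab,n)[:4]:
        w=W(n,d["at"]); print(n,lab,f[:4],round(d["conf"],2),w.round(4),np.round(px(n,w)))
E
python3 - <<'E'
from h import *
for n in("scene","top"):
    cam(n,n+'1.png'); m=r.camera_model(n); print({k:v for k,v in m.items()})
    for l in("doser","wheel_grip","drop_hole","trough_tab","stand","mat","jug","ball1"): find(n,l)
s=r.read_state();print(s)
E
```

```text
pics
{'fx': 391.63234123663267, 'fy': 391.63234123663267, 'cx': 275.3951625153619, 'cy': 208.1409139123592, 'T': array([[ 0.36279407, -0.73239771,  0.5761719 ,  1.1150235 ],
       [ 0.93186373,  0.28298927, -0.22703979, -0.1648288 ],
       [ 0.00323296,  0.61928238,  0.78516169,  0.92682122],
       [ 0.        ,  0.        ,  0.        ,  1.        ]])}
scene doser spot 0.73 [0.5455 0.1639 0.0019] [309. 230.]
scene doser spot 0.45 [0.603  0.1321 0.2043] [313. 203.]
scene wheel_grip spot 0.9 [0.5412 0.1612 0.2434] [314. 171.]
scene drop_hole spot 0.63 [0.542  0.1022 0.1975] [291. 190.]
scene drop_hole spot 0.45 [0.5993 0.002  0.1565] [261. 230.]
scene drop_hole spot 0.38 [0.5436 0.2261 0.2009] [337. 177.]
scene trough_tab spot 0.75 [0.598  0.0035 0.1561] [262. 229.]
scene stand spot 0.84 [ 0.5488 -0.0614  0.0127] [234. 253.]
scene mat spot 0.66 [ 0.545  -0.2945  0.0006] [149. 282.]
scene jug spot 0.67 [ 0.5361 -0.3044  0.0037] [145. 280.]
scene jug spot 0.64 [ 0.3247 -0.2788  0.001 ] [141. 217.]
scene ball1 spot 0.66 [0.5995 0.1939 0.2062] [335. 195.]
scene ball1 spot 0.65 [0.5427 
[... 1627 characters left out ...]
0859974,  0.33216682, -0.06471919,  1.46006941,  0.02160544,
        1.34990955, -0.08849077]), 'joint_vel': array([ 1.71707326e-03,  1.16102539e-05, -6.11107756e-04,  1.84812078e-03,
       -9.06886695e-04,  7.31528594e-04,  1.49266883e-03]), 'joint_torque': array([-1.77602629e-03, -6.23006988e+01,  2.43737485e-02, -3.90129340e+01,
       -6.08526869e-02,  3.11741000e-02,  9.30732995e-06]), 'ee_pos': array([0.23459257, 0.57933836, 0.22261093]), 'eef_rot': array([1.91198193e-01, 9.81551448e-01, 7.12995275e-05, 2.32905615e-06]), 'ft_force': array([ 0.11119014, -0.04028766, -0.21401391]), 'torque': array([-0.00361284,  0.02355779,  0.00804198]), 'grip_force': 0.0, 'width': 0.08692117599811666}
```

View pics/scene1.png

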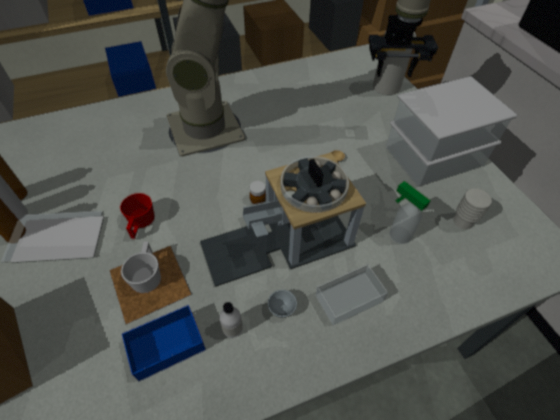

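View pics/top1.png

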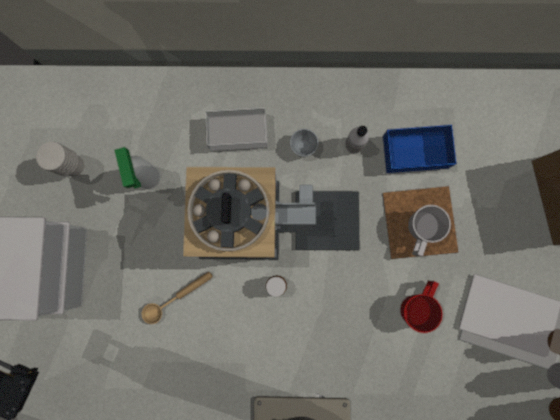

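```bash
python3 - <<'E'
import cv2
a=cv2.imread('pics/top1.png')
b=cv2.resize(a[150:270,160:300],None,fx=4,fy=4,interpolation=cv2.INTER_CUBIC)
c=cv2.resize(a[170:350,370:500],None,fx=2.67,fy=2.67,interpolation=cv2.INTER_CUBIC)[:480,:240*1]
import numpy as np
c=cv2.resize(a[175:335,380:460],(240,480),interpolation=cv2.INTER_CUBIC)
cv2.imwrite('pics/crop1.png',np.hstack([b,c]))
E
```

```text
(no output)
```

View pics/crop1.png

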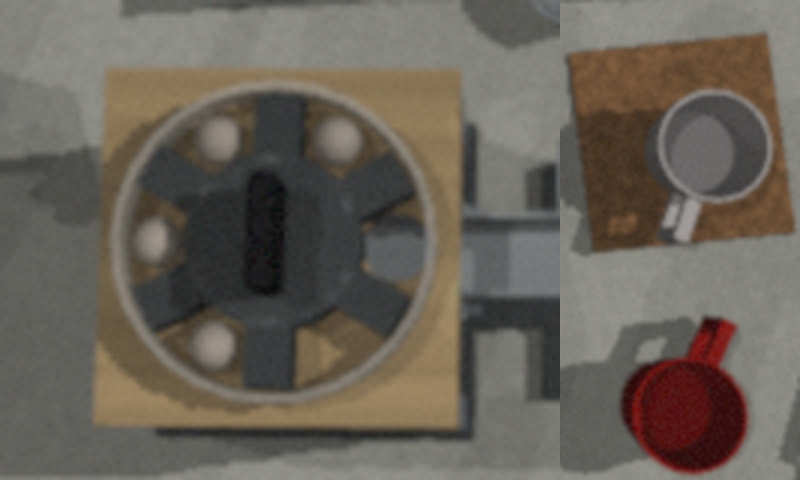

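Top view: four balls in pockets at (245,184), (215,184), (197,210) and (213,236). The pocket at the hole (about 258,212) and the one at (245,237) are empty. Jug candidates: the white jug on the cork mat at (431,224), and a red look-alike at (422,313). The crop confirms the white one on the mat. Next I'll measure its handle direction.

```bash
python3 - <<'E'
from h import *
c=ray("top",431.7,224,.069);print('rim',c)
for u,v in((423.3,243.3),(420,255)):print(ray("top",u,v,.064))
find("top","jug","look_for")
a=cv2.imread('pics/top1.png')[195:265,385:465];b=cv2.imread('pics/scene1.png')[235:305,110:190]
f=lambda i:cv2.resize(i,None,fx=5,fy=5,interpolation=cv2.INTER_CUBIC)
cv2.imwrite('pics/crop2.png',np.hstack([f(a),f(b)]))
for h in (170,165,160,155,180):
    d=np.array([np.cos(np.radians(h)),np.sin(np.radians(h)),0])
    print(h,[np.round(px(n,np.array([.536,-.301,.064])+.079*d)) for n in("top","scene")])
E
```

```text
rim [ 0.53458692 -0.29780601  0.069     ]
[ 0.48894285 -0.27873275  0.064     ]
[ 0.46127235 -0.27045667  0.064     ]
top jug look 0.81 [ 0.5338 -0.3046  0.0309] [429. 226.]
top jug look 0.61 [ 0.3294 -0.2885  0.0186] [423. 310.]
170 [array([427., 256.]), array([140., 242.])]
165 [array([424., 256.]), array([143., 241.])]
160 [array([422., 255.]), array([145., 241.])]
155 [array([419., 254.]), array([148., 241.])]
180 [array([433., 257.]), array([135., 243.])]
```

View pics/crop2.png

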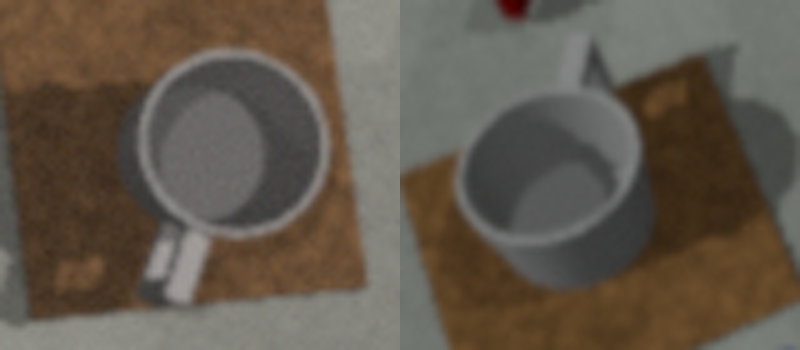

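White jug on the mat: its rim centre is at (431.8,223.6) and the handle's outer end at (421,255) in top, (145.6,242) in scene. The handle points at about 160°. Moving.

arm_command:
  xyz:
    - [0, 0, 0.04]
    - [0.02, -0.04, 0.08]
    - [0.215, -0.43, 0.12]
    - [0.215, -0.43, 0.12]
    - [0.215, -0.43, 0.12]
    - [0.215, -0.43, 0.12]
    - [0.215, -0.43, 0.12]
    - [0.215, -0.43, 0.12]
    - [0.215, -0.43, 0.12]
    - [0.215, -0.43, 0.12]
    - [0.215, -0.43, 0.12]
    - [0.215, -0.43, 0.12]
    - [0.215, -0.43, 0.12]
    - [0.215, -0.43, 0.12]
    - [0.215, -0.43, 0.12]
    - [0.215, -0.43, 0.12]
    - [0.215, -0.43, 0.12]
  rot:
    - [0, 0, -0.1]
    - [0, 0, -0.2]
    - [0, 0, -1.6]
    - [0, 0, -1.6]
    - [0, 0, -1.6]
    - [0, 0, -1.6]
    - [0, 0, -1.6]
    - [0, 0, -1.6]
    - [0, 0, -1.6]
    - [0, 0, -1.6]
    - [0, 0, -1.6]
    - [0, 0, -1.6]
    - [0, 0, -1.6]
    - [0, 0, -1.6]
    - [0, 0, -1.6]
    - [0, 0, -1.6]
    - [0, 0, -1.6]
  grip: 0.6

```text
time: 2.37
ee_pos: [0.4491, 0.1505, 0.3424]
eef_rot: [0.836, 0.548, -0.0, -0.0]
ft_force: [-0.1, -0.2, 0.3]
width: 0.0522
grip_force: 0.0
```

arm_command:
  xyz:
    - [0.023, -0.4275, 0]
    - [0.023, -0.4275, 0]
    - [0.023, -0.4275, 0]
    - [0.023, -0.4275, 0]
    - [0.023, -0.4275, 0]
    - [0.023, -0.4275, 0]
    - [0.023, -0.4275, 0]
    - [0.023, -0.4275, 0]
    - [0.023, -0.4275, 0]
    - [0.023, -0.4275, 0]
    - [0.023, -0.4275, 0]
    - [0.023, -0.4275, -0.14]
    - [0.023, -0.4275, -0.21]
    - [0.023, -0.4275, -0.21]
    - [0.023, -0.4275, -0.21]
    - [0.023, -0.4275, -0.21]
    - [0.023, -0.4275, -0.21]
    - [0.023, -0.4275, -0.21]
  rot:
    - [0, 0, -1.51]
    - [0, 0, -1.51]
    - [0, 0, -1.51]
    - [0, 0, -1.51]
    - [0, 0, -1.51]
    - [0, 0, -1.51]
    - [0, 0, -1.51]
    - [0, 0, -1.51]
    - [0, 0, -1.51]
    - [0, 0, -1.51]
    - [0, 0, -1.51]
    - [0, 0, -1.51]
    - [0, 0, -1.51]
    - [0, 0, -1.51]
    - [0, 0, -1.51]
    - [0, 0, -1.51]
    - [0, 0, -1.51]
    - [0, 0, -1.51]

```text
time: 3.87
ee_pos: [0.472, -0.2768, 0.1316]
eef_rot: [0.985, -0.175, -0.002, -0.0]
ft_force: [0.8, -0.3, 1.1]
width: 0.052
grip_force: 0.0
```

```bash
python3 - <<'E'
from h import *
a=cam("top")[185:265,385:465];b=cam("scene")[215:305,100:200]
for n in("top","scene"): find(n,"jug")
f=lambda i:cv2.resize(i,(400,400),interpolation=cv2.INTER_CUBIC)[:,:,::-1]
cv2.imwrite('pics/c3.png',np.hstack([f(a),f(b)]))
E
```

```text
top jug spot 0.89 [ 0.3274 -0.2738 -0.0017] [414. 310.]
scene jug spot 0.76 [ 0.3265 -0.2759  0.0008] [142. 217.]
scene jug spot 0.6 [ 0.5392 -0.304   0.0028] [145. 281.]
scene jug spot 0.42 [0.5428 0.229  0.2051] [338. 175.]
scene jug spot 0.26 [0.6027 0.1312 0.2053] [312. 203.]
```

View pics/c3.png

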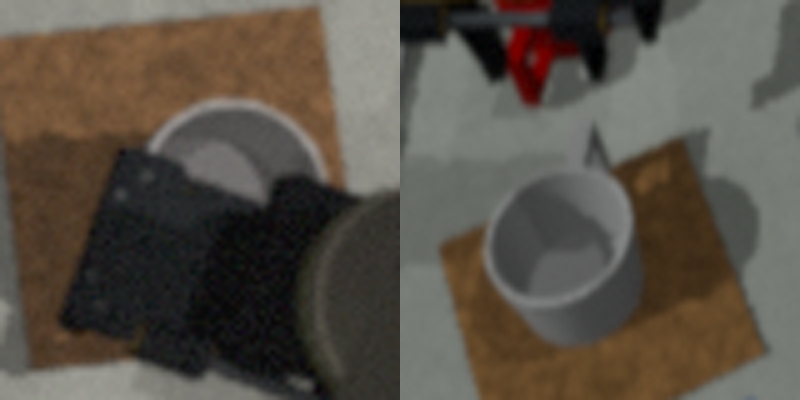

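The gripper sits over the handle with the jug unmoved. Descend and grip.

arm_command:
  xyz:
    - [0, 0, -0.03]
    - [0, 0, -0.055]
    - [0, 0, -0.08]
    - [0, 0, -0.101]
    - [0, 0, -0.101]
    - [0, 0, -0.101]
    - [0, 0, -0.101]
  rot:
    - [0, 0, 0]
    - [0, 0, 0]
    - [0, 0, 0]
    - [0, 0, 0]
    - [0, 0, 0]
    - [0, 0, 0]
    - [0, 0, 0]

```text
time: 4.65
ee_pos: [0.474, -0.2789, 0.0338]
eef_rot: [0.984, -0.176, 0.001, 0.0]
ft_force: [-0.2, -1.5, -0.1]
width: 0.0523
grip_force: 0.0
```

arm_command:
  xyz:
    - [0, 0, 0]
    - [0, 0, 0]
    - [0, 0, 0]
    - [0, 0, 0]
    - [0, 0, 0]
    - [0, 0, 0]
    - [0, 0, 0]
    - [0, 0, 0]
  rot:
    - [0, 0, 0]
    - [0, 0, 0]
    - [0, 0, 0]
    - [0, 0, 0]
    - [0, 0, 0]
    - [0, 0, 0]
    - [0, 0, 0]
    - [0, 0, 0]
  grip: 0
  squeeze: 15

```text
time: 5.32
ee_pos: [0.4726, -0.2781, 0.0316]
eef_rot: [0.984, -0.176, -0.0, 0.0]
ft_force: [-0.4, 0.0, 0.6]
width: 0.0117
grip_force: 15.0
```

arm_command:
  xyz:
    - [0, 0, 0.015]
    - [0, 0, 0.03]
    - [0.01, 0, 0.03]
    - [0.02, 0, 0.03]
    - [0.03, 0, 0.03]
    - [0.04, 0, 0.03]
    - [0.05, 0, 0.03]
    - [0.06, 0, 0.03]
    - [0.07, 0, 0.03]
    - [0.077, 0.01, 0.03]
    - [0.077, 0.01, 0.03]
    - [0.077, 0.01, 0.03]
    - [0.077, 0.01, 0.03]
    - [0.077, 0.01, 0.03]
    - [0.077, 0.01, 0.03]
    - [0.077, 0.01, 0.03]
    - [0.077, 0.01, 0.03]
    - [0.077, 0.01, 0.03]
    - [0.077, 0.01, 0.03]
    - [0.077, 0.01, 0.03]
  rot:
    - [0, 0, 0]
    - [0, 0, 0]
    - [0, 0, 0.12]
    - [0, 0, 0.24]
    - [0, 0, 0.36]
    - [0, 0, 0.48]
    - [0, 0, 0.6]
    - [0, 0, 0.72]
    - [0, 0, 0.84]
    - [0, 0, 0.96]
    - [0, 0, 1.08]
    - [0, 0, 1.2]
    - [0, 0, 1.32]
    - [0, 0, 1.44]
    - [0, 0, 1.56]
    - [0, 0, 1.68]
    - [0, 0, 1.8]
    - [0, 0, 1.9]
    - [0, 0, 1.95]
    - [0, 0, 1.95]

```text
time: 6.98
ee_pos: [0.5492, -0.2683, 0.0612]
eef_rot: [0.697, 0.717, -0.0, -0.0]
ft_force: [-0.0, 0.2, -2.3]
width: 0.0119
grip_force: 15.0
```

```bash
python3 - <<'E'
from h import *
a=cam("top")[150:290,285:460];b=cam("scene")[190:320,100:290]
for n in("top","scene"): find(n,"jug"); find(n,"stand")
print(r.read_state()["ee_pos"])
f=lambda i:cv2.resize(i,(400,400),interpolation=cv2.INTER_CUBIC)[:,:,::-1]
cv2.imwrite('pics/c4.png',np.hstack([f(a),f(b)]))
E
```

```text
top jug spot 0.67 [ 0.5464 -0.2018  0.0322] [387. 220.]
top jug spot 0.53 [ 0.3247 -0.2747 -0.0009] [415. 311.]
top stand spot 0.56 [ 0.5471 -0.0524  0.0111] [326. 219.]
top stand spot 0.19 [0.5455 0.1089 0.1326] [258. 214.]
scene jug spot 0.63 [0.5465 0.165  0.0009] [309. 230.]
scene jug spot 0.59 [ 0.5469 -0.2041  0.0314] [181. 265.]
scene jug spot 0.42 [ 0.3287 -0.2799  0.001 ] [141. 218.]
scene stand spot 0.88 [ 0.5529 -0.0619  0.0129] [235. 254.]
[ 0.54955082 -0.26814296  0.06147349]
```

View pics/c4.png

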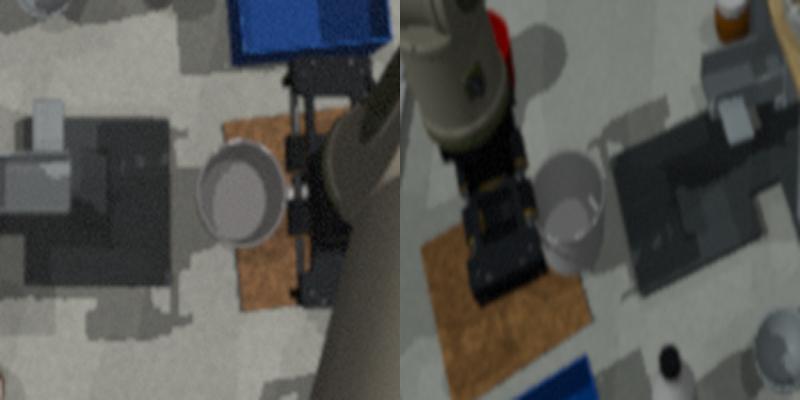

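Jug held upright by its handle. Carrying it in along +y and setting it down.

arm_command:
  xyz:
    - [0.002, 0.03, 0]
    - [0.002, 0.06, -0.002]
    - [0.002, 0.09, -0.005]
    - [0.002, 0.12, -0.008]
    - [0.002, 0.144, -0.012]
    - [0.002, 0.144, -0.016]
    - [0.002, 0.144, -0.019]
    - [0.002, 0.144, -0.022]
    - [0.002, 0.144, -0.022]
    - [0.002, 0.144, -0.022]
    - [0.002, 0.144, -0.022]
  rot:
    - [0, 0, 0]
    - [0, 0, 0]
    - [0, 0, 0]
    - [0, 0, 0]
    - [0, 0, 0]
    - [0, 0, 0]
    - [0, 0, 0]
    - [0, 0, 0]
    - [0, 0, 0]
    - [0, 0, 0]
    - [0, 0, 0]

```text
time: 8.2
ee_pos: [0.5515, -0.1254, 0.0396]
eef_rot: [0.698, 0.716, -0.0, 0.0]
ft_force: [-0.4, -0.4, -0.6]
width: 0.0117
grip_force: 15.0
```

arm_command:
  xyz:
    - [0, 0, 0]
    - [0, 0, 0]
    - [0, 0, 0]
    - [0, 0, 0]
    - [0, 0, 0]
    - [0, 0, 0.02]
    - [0, 0, 0.05]
    - [0, 0, 0.09]
    - [0, -0.03, 0.13]
    - [0, -0.05, 0.17]
    - [0, -0.05, 0.2]
    - [0, -0.05, 0.24]
    - [0, -0.05, 0.28]
    - [0, -0.05, 0.28]
    - [0, -0.05, 0.28]
  rot:
    - [0, 0, 0]
    - [0, 0, 0]
    - [0, 0, 0]
    - [0, 0, 0]
    - [0, 0, 0]
    - [0, 0, 0]
    - [0, 0, 0]
    - [0, 0, 0]
    - [0, 0, 0]
    - [0, 0, 0]
    - [0, 0, 0]
    - [0, 0, 0]
    - [0, 0, 0]
    - [0, 0, 0]
    - [0, 0, 0]
  grip: 0.5

```text
time: 9.45
ee_pos: [0.5525, -0.1746, 0.3221]
eef_rot: [0.698, 0.716, 0.001, 0.002]
ft_force: [0.9, -0.2, -1.1]
width: 0.0435
grip_force: 0.0
```

```bash
python3 - <<'E'
from h import *
a=cam("top")[140:280,185:360];b=cam("scene")[150:290,170:360]
for n in("top","scene"):
  for l in ("jug","stand","wheel_grip","trough_tab","drop_hole"): find(n,l)
print(r.read_state()["ee_pos"],r.read_state()["eef_rot"],r.read_state()["joint_positions"])
f=lambda i:cv2.resize(i,(400,400),interpolation=cv2.INTER_CUBIC)[:,:,::-1]
cv2.imwrite('pics/c5.png',np.hstack([f(a),f(b)]))
E
```

```text
top jug spot 0.88 [ 0.5521 -0.0526  0.0112] [326. 218.]
top jug spot 0.72 [ 0.3263 -0.2768 -0.0043] [415. 310.]
top stand spot 0.9 [ 0.5479 -0.0541  0.0096] [326. 219.]
top stand spot 0.44 [0.598  0.006  0.1543] [305. 190.]
top wheel_grip spot 0.96 [0.5445 0.1699 0.2479] [223. 208.]
top trough_tab spot 0.68 [0.5949 0.0056 0.1542] [305. 191.]
top trough_tab spot 0.26 [ 6.546e-01  4.078e-01 -2.000e-04] [147. 176.]
top drop_hole spot 0.94 [0.5474 0.105  0.1872] [258. 210.]
top drop_hole spot 0.24 [ 0.7386  0.0064 -0.0045] [303. 146.]
scene jug spot 0.86 [ 0.3259 -0.2734  0.0017] [143. 217.]
scene jug spot 0.55 [ 0.5495 -0.0597  0.0116] [235. 253.]
scene stand spot 0.67 [ 0.5484 -0.0626  0.0143] [234. 253.]
scene wheel_grip spot 0.74 [0.5439 0.2262 0.2032] [337. 176.]
scene wheel_grip spot 0.61 [0.5459 0.1629 0.245 ] [316. 172.]
scene trough_tab spot 0.73 [0.5983 0.0044 0.158 ] [262. 229.]
scene trough_tab spot 0.3 [ 0.7396 -0.0045  0.0037] [279. 309.]
scene drop_hole spot 0.6 [0.5427 0.0991 0.1962] [290. 191.]
[ 0.55154836 -0.17417436  0.3194032 ] [ 6.97863132e-01  7.16231136e-01 -6.12704485e-05 -7.68523684e-05] [-0.08386406  0.19523511  0.3697649   1.44708325 -0.0702517   1.51250677
  0.30957321]
```

View pics/c5.png

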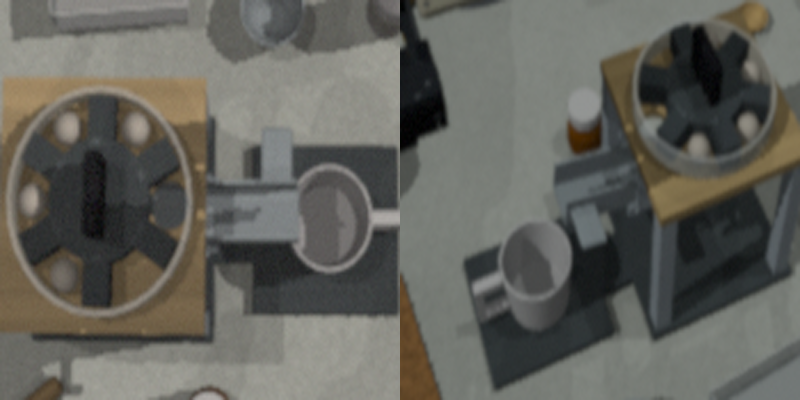

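Jug stands on the foot, its rim at crop px (330,218) lined up with the lip, handle to -y. Next, over to the wheel bar.

arm_command:
  xyz:
    - [-0.001, 0.04, 0.01]
    - [-0.002, 0.08, 0.01]
    - [-0.003, 0.12, 0.01]
    - [-0.004, 0.16, 0.01]
    - [-0.005, 0.2, 0.01]
    - [-0.006, 0.24, 0.01]
    - [-0.007, 0.28, 0.01]
    - [-0.008, 0.32, 0.01]
    - [-0.008, 0.339, 0.01]
    - [-0.008, 0.339, 0]
    - [-0.008, 0.339, 0]
    - [-0.008, 0.339, 0]
    - [-0.008, 0.339, -0.01]
    - [-0.008, 0.339, -0.04]
    - [-0.008, 0.339, -0.04]
    - [-0.008, 0.339, -0.04]
    - [-0.008, 0.339, -0.04]
  rot:
    - [0, 0, 1.571]
    - [0, 0, 1.571]
    - [0, 0, 1.571]
    - [0, 0, 1.571]
    - [0, 0, 1.571]
    - [0, 0, 1.571]
    - [0, 0, 1.571]
    - [0, 0, 1.571]
    - [0, 0, 1.571]
    - [0, 0, 1.571]
    - [0, 0, 1.571]
    - [0, 0, 1.571]
    - [0, 0, 1.571]
    - [0, 0, 1.571]
    - [0, 0, 1.571]
    - [0, 0, 1.571]
    - [0, 0, 1.571]

```text
time: 11.47
ee_pos: [0.5438, 0.1649, 0.2808]
eef_rot: [-0.013, 1.0, 0.0, 0.0]
ft_force: [0.2, -1.3, 0.5]
width: 0.0435
grip_force: 0.0
```

arm_command:
  xyz:
    - [0, 0, -0.02]
    - [0, 0, -0.035]
    - [0, 0, -0.05]
    - [0, 0, -0.05]
    - [0, 0, -0.05]
    - [0, 0, -0.05]
  rot:
    - [0, 0, 0]
    - [0, 0, 0]
    - [0, 0, 0]
    - [0, 0, 0]
    - [0, 0, 0]
    - [0, 0, 0]

```text
time: 11.97
ee_pos: [0.5443, 0.1651, 0.2315]
eef_rot: [-0.013, 1.0, 0.0, 0.001]
ft_force: [0.7, 0.4, 0.3]
width: 0.0433
grip_force: 0.0
```

arm_command:
  xyz:
    - [0, 0, 0]
    - [0, 0, 0]
    - [0, 0, 0]
    - [0, 0, 0]
    - [0, 0, 0]
    - [0, 0, 0]
  rot:
    - [0, 0, 0]
    - [0, 0, 0]
    - [0, 0, 0]
    - [0, 0, 0]
    - [0, 0, 0]
    - [0, 0, 0]
  grip: 0
  squeeze: 15

```text
time: 12.47
ee_pos: [0.5439, 0.1628, 0.2298]
eef_rot: [-0.012, 1.0, -0.001, 0.0]
ft_force: [0.4, -7.1, 2.0]
width: 0.014
grip_force: 15.0
```

arm_command:
  xyz:
    - [0, -0.003, 0]
    - [0, -0.003, 0]
    - [0, -0.003, 0]
    - [0, -0.003, 0]
    - [0, -0.003, 0]
    - [0, -0.003, 0]
    - [0, -0.003, 0]
    - [0, -0.003, 0]
    - [0, -0.003, 0]
    - [0, -0.003, 0]
    - [0, -0.003, 0]
    - [0, -0.003, 0]
    - [0, -0.003, 0]
    - [0, -0.003, 0]
    - [0, -0.003, 0]
    - [0, -0.003, 0]
  rot:
    - [0, 0, 0]
    - [0, 0, -0.05]
    - [0, 0, -0.15]
    - [0, 0, -0.25]
    - [0, 0, -0.35]
    - [0, 0, -0.45]
    - [0, 0, -0.55]
    - [0, 0, -0.65]
    - [0, 0, -0.75]
    - [0, 0, -0.85]
    - [0, 0, -0.95]
    - [0, 0, -1.0]
    - [0, 0, -1.047]
    - [0, 0, -1.047]
    - [0, 0, -1.047]
    - [0, 0, -1.047]

```text
time: 13.8
ee_pos: [0.5444, 0.1637, 0.2298]
eef_rot: [0.488, 0.873, 0.002, 0.0]
ft_force: [6.5, 5.7, -3.5]
width: 0.0142
grip_force: 15.0
```

```bash
python3 - <<'E'
from h import *
a=cam("top")[140:280,185:360];b=cam("scene")[150:290,170:360]
for n in("top","scene"):
  for l in ("ball1","trough_back"): find(n,l)
f=lambda i:cv2.resize(i,(400,400),interpolation=cv2.INTER_CUBIC)[:,:,::-1]
cv2.imwrite('pics/c6.png',np.hstack([f(a),f(b)]))
E
```

```text
top ball1 spot 0.51 [0.5491 0.1147 0.13  ] [256. 212.]
top ball1 spot 0.49 [0.6067 0.1403 0.2015] [242. 181.]
top trough_back spot 0.98 [0.5458 0.1139 0.1328] [256. 214.]
scene ball1 spot 0.61 [0.604  0.1354 0.2059] [314. 203.]
scene ball1 spot 0.58 [0.6021 0.2044 0.202 ] [340. 195.]
scene ball1 spot 0.55 [0.5351 0.2277 0.2026] [336. 174.]
scene trough_back spot 0.57 [0.5385 0.1072 0.1343] [292. 205.]
scene trough_back spot 0.23 [0.5361 0.2277 0.2054] [336. 173.]
```

View pics/c6.png

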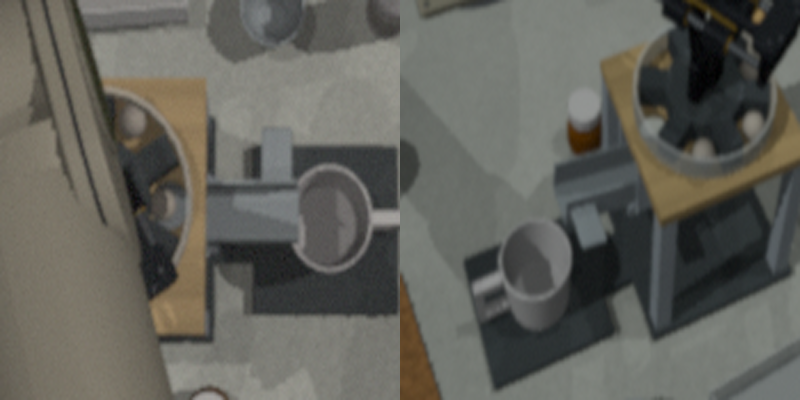

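Ball is in the trough (crop px (167,203), measured height 0.13). Release, go over to the tab, press.

arm_command:
  xyz:
    - [0, 0, 0]
    - [0, 0, 0]
    - [0, 0, 0]
    - [0, 0, 0]
    - [0, 0, 0.04]
    - [0, 0, 0.075]
    - [0.013, -0.04, 0.075]
    - [0.026, -0.08, 0.075]
    - [0.04, -0.12, 0.075]
    - [0.053, -0.16, 0.075]
    - [0.053, -0.16, 0.05]
    - [0.053, -0.16, 0.01]
    - [0.053, -0.16, -0.03]
    - [0.053, -0.16, -0.05]
    - [0.053, -0.16, -0.05]
  rot:
    - [0, 0, 0]
    - [0, 0, 0]
    - [0, 0, 0]
    - [0, 0, 0]
    - [0, 0, 0]
    - [0, 0, 0]
    - [0, 0, -0.12]
    - [0, 0, -0.24]
    - [0, 0, -0.36]
    - [0, 0, -0.48]
    - [0, 0, -0.525]
    - [0, 0, -0.525]
    - [0, 0, -0.525]
    - [0, 0, -0.525]
    - [0, 0, -0.525]
  grip: 0.5

```text
time: 15.35
ee_pos: [0.5936, 0.0016, 0.1744]
eef_rot: [0.698, 0.716, -0.003, -0.003]
ft_force: [-1.3, -0.1, -0.4]
width: 0.0436
grip_force: 0.0
```

arm_command:
  xyz:
    - [0, 0, 0]
    - [0, 0, 0]
    - [0, 0, 0]
    - [0, 0, 0]
    - [0, 0, 0]
    - [0, 0, -0.01]
    - [0, 0, -0.02]
    - [0, 0, -0.03]
    - [0, 0, -0.04]
    - [0, 0, -0.05]
    - [0, 0, -0.058]
    - [0, 0, -0.062]
    - [0, 0, -0.062]
    - [0, 0, -0.062]
    - [0, 0, -0.062]
    - [0, 0, -0.062]
    - [0, 0, -0.062]
    - [0, 0, -0.062]
    - [0, 0, -0.062]
    - [0, 0, -0.062]
  rot:
    - [0, 0, 0]
    - [0, 0, 0]
    - [0, 0, 0]
    - [0, 0, 0]
    - [0, 0, 0]
    - [0, 0, 0]
    - [0, 0, 0]
    - [0, 0, 0]
    - [0, 0, 0]
    - [0, 0, 0]
    - [0, 0, 0]
    - [0, 0, 0]
    - [0, 0, 0]
    - [0, 0, 0]
    - [0, 0, 0]
    - [0, 0, 0]
    - [0, 0, 0]
    - [0, 0, 0]
    - [0, 0, 0]
    - [0, 0, 0]
  grip: 0

```text
time: 17.02
ee_pos: [0.5972, 0.0007, 0.1232]
eef_rot: [0.699, 0.715, 0.001, 0.001]
ft_force: [-24.2, -4.6, 55.4]
width: 0.0005
grip_force: 27.0
```

```bash
python3 - <<'E'
from h import *
a=cam("top")[140:280,185:360];b=cam("scene")[150:290,170:360]
for n in("top","scene"):
  for l in ("ball1",): find(n,l)
f=lambda i:cv2.resize(i,(400,400),interpolation=cv2.INTER_CUBIC)[:,:,::-1]
cv2.imwrite('pics/c7.png',np.hstack([f(a),f(b)]))
E
```

```text
top ball1 spot 0.46 [0.5974 0.2099 0.205 ] [208. 185.]
top ball1 spot 0.42 [0.6037 0.1395 0.2015] [242. 182.]
top ball1 spot 0.4 [0.5386 0.2344 0.2073] [195. 212.]
scene ball1 spot 0.59 [0.5366 0.2285 0.2062] [337. 173.]
scene ball1 spot 0.48 [ 0.5554 -0.0567  0.0239] [236. 252.]
scene ball1 spot 0.44 [0.6023 0.134  0.2052] [313. 203.]
```

View pics/c7.png

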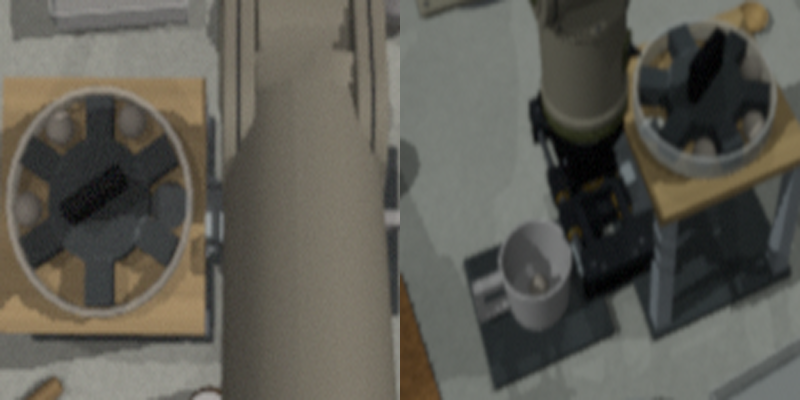

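Ball 1 is in the jug (scene crop px (540,280)). The press was harder than it needed to be, so I'll use 5 mm less next time. Back to the wheel for the second ball.

arm_command:
  xyz:
    - [0, 0, 0.03]
    - [0, 0, 0.07]
    - [0, 0, 0.11]
    - [0, 0, 0.15]
    - [0, 0, 0.183]
    - [-0.013, 0.04, 0.183]
    - [-0.026, 0.08, 0.183]
    - [-0.039, 0.12, 0.183]
    - [-0.051, 0.161, 0.183]
    - [-0.051, 0.161, 0.183]
    - [-0.051, 0.161, 0.183]
    - [-0.051, 0.161, 0.15]
    - [-0.051, 0.161, 0.13]
    - [-0.051, 0.161, 0.112]
    - [-0.051, 0.161, 0.112]
    - [-0.051, 0.161, 0.112]
  rot:
    - [0, 0, 0]
    - [0, 0, 0]
    - [0, 0, 0]
    - [0, 0, 0]
    - [0, 0, 0.1]
    - [0, 0, 0.22]
    - [0, 0, 0.34]
    - [0, 0, 0.46]
    - [0, 0, 0.525]
    - [0, 0, 0.525]
    - [0, 0, 0.525]
    - [0, 0, 0.525]
    - [0, 0, 0.525]
    - [0, 0, 0.525]
    - [0, 0, 0.525]
    - [0, 0, 0.525]
  grip: 0.5

```text
time: 18.55
ee_pos: [0.5454, 0.1616, 0.2287]
eef_rot: [0.489, 0.872, -0.001, -0.001]
ft_force: [0.7, 0.0, 0.5]
width: 0.0434
grip_force: 0.0
```

arm_command:
  xyz:
    - [0, 0, 0]
    - [0, 0, 0]
    - [0, 0, 0]
    - [0, 0, 0]
    - [0, 0, 0]
    - [0, 0, 0]
    - [0, 0, 0]
    - [0, 0, 0]
    - [0, 0, 0]
    - [0, 0, 0]
    - [0, 0, 0]
    - [0, 0, 0]
    - [0, 0, 0]
    - [0, 0, 0]
    - [0, 0, 0]
    - [0, 0, 0]
    - [0, 0, 0]
    - [0, 0, 0]
    - [0, 0, 0]
  rot:
    - [0, 0, 0]
    - [0, 0, 0]
    - [0, 0, 0]
    - [0, 0, 0]
    - [0, 0, 0]
    - [0, 0, -0.05]
    - [0, 0, -0.15]
    - [0, 0, -0.25]
    - [0, 0, -0.35]
    - [0, 0, -0.45]
    - [0, 0, -0.55]
    - [0, 0, -0.65]
    - [0, 0, -0.75]
    - [0, 0, -0.85]
    - [0, 0, -0.95]
    - [0, 0, -1.04]
    - [0, 0, -1.07]
    - [0, 0, -1.07]
    - [0, 0, -1.07]
  grip: 0

```text
time: 20.13
ee_pos: [0.5449, 0.1625, 0.23]
eef_rot: [0.865, 0.501, -0.001, -0.0]
ft_force: [-5.2, -2.3, 4.8]
width: 0.014
grip_force: 15.0
```

```bash
python3 - <<'E'
from h import *
for n in("top","scene"):
  cam(n)
  for l in ("ball1","trough_back","jug"): find(n,l)
E
```

```text
top ball1 spot 0.59 [0.6048 0.1384 0.2052] [242. 182.]
top ball1 spot 0.49 [0.5542 0.1146 0.1279] [256. 210.]
top ball1 spot 0.49 [ 0.5503 -0.0542  0.0256] [327. 218.]
top trough_back spot 0.75 [0.5443 0.1123 0.1297] [257. 215.]
top jug spot 0.96 [ 0.3264 -0.2765 -0.0014] [415. 310.]
top jug spot 0.94 [ 0.5523 -0.0542  0.0148] [326. 217.]
scene ball1 spot 0.62 [0.6051 0.136  0.2038] [315. 204.]
scene ball1 spot 0.41 [ 0.5545 -0.0582  0.0248] [236. 252.]
scene ball1 spot 0.4 [0.5971 0.1954 0.2068] [336. 193.]
scene ball1 spot 0.28 [ 0.6562  0.4019 -0.0012] [401. 235.]
scene trough_back spot 0.87 [0.5395 0.1072 0.1353] [292. 205.]
scene trough_back spot 0.57 [0.5972 0.1986 0.2053] [337. 194.]
scene trough_back spot 0.51 [ 0.5527 -0.0632  0.0126] [234. 254.]
scene jug spot 0.89 [ 0.5496 -0.059   0.0149] [235. 252.]
scene jug spot 0.73 [ 0.3298 -0.2758  0.0005] [143. 218.]
```

Ball 2 is in the trough. Press.

arm_command:
  xyz:
    - [0, 0, 0]
    - [0, 0, 0]
    - [0, 0, 0]
    - [0, 0, 0]
    - [0, 0, 0.04]
    - [0, 0, 0.075]
    - [0.013, -0.04, 0.075]
    - [0.026, -0.08, 0.075]
    - [0.04, -0.12, 0.075]
    - [0.051, -0.161, 0.075]
    - [0.051, -0.161, 0.05]
    - [0.051, -0.161, 0.01]
    - [0.051, -0.161, -0.03]
    - [0.051, -0.161, -0.05]
    - [0.051, -0.161, -0.05]
  rot:
    - [0, 0, 0]
    - [0, 0, 0]
    - [0, 0, 0]
    - [0, 0, 0]
    - [0, 0, 0]
    - [0, 0, 0]
    - [0, 0, 0.12]
    - [0, 0, 0.24]
    - [0, 0, 0.36]
    - [0, 0, 0.48]
    - [0, 0, 0.545]
    - [0, 0, 0.545]
    - [0, 0, 0.545]
    - [0, 0, 0.545]
    - [0, 0, 0.545]
  grip: 0.5

```text
time: 21.78
ee_pos: [0.5938, 0.0017, 0.1744]
eef_rot: [0.698, 0.716, -0.003, -0.003]
ft_force: [-0.0, 0.0, -0.6]
width: 0.0433
grip_force: 0.0
```

arm_command:
  xyz:
    - [0, 0, 0]
    - [0, 0, 0]
    - [0, 0, 0]
    - [0, 0, 0]
    - [0, 0, 0]
    - [0, 0, -0.01]
    - [0, 0, -0.02]
    - [0, 0, -0.03]
    - [0, 0, -0.04]
    - [0, 0, -0.05]
    - [0, 0, -0.055]
    - [0, 0, -0.057]
    - [0, 0, -0.057]
    - [0, 0, -0.057]
    - [0, 0, -0.057]
    - [0, 0, -0.057]
    - [0, 0, -0.057]
    - [0, 0, -0.057]
    - [0, 0, -0.057]
    - [0, 0, -0.057]
  rot:
    - [0, 0, 0]
    - [0, 0, 0]
    - [0, 0, 0]
    - [0, 0, 0]
    - [0, 0, 0]
    - [0, 0, 0]
    - [0, 0, 0]
    - [0, 0, 0]
    - [0, 0, 0]
    - [0, 0, 0]
    - [0, 0, 0]
    - [0, 0, 0]
    - [0, 0, 0]
    - [0, 0, 0]
    - [0, 0, 0]
    - [0, 0, 0]
    - [0, 0, 0]
    - [0, 0, 0]
    - [0, 0, 0]
    - [0, 0, 0]
  grip: 0

```text
time: 23.45
ee_pos: [0.5969, 0.0006, 0.1248]
eef_rot: [0.699, 0.715, 0.0, 0.001]
ft_force: [-11.0, -4.3, 26.9]
width: 0.0005
grip_force: 13.3
```

```bash
python3 - <<'E'
from h import *
a=cam("top")[140:280,185:360];b=cam("scene")[150:290,170:360]
for n in("top","scene"):
  for l in ("ball1",): find(n,l)
f=lambda i:cv2.resize(i,(400,400),interpolation=cv2.INTER_CUBIC)[:,:,::-1]
cv2.imwrite('pics/c8.png',np.hstack([f(a),f(b)]))
E
```

```text
top ball1 spot 0.62 [0.602  0.1383 0.2047] [242. 183.]
top ball1 spot 0.54 [0.5989 0.2002 0.2059] [213. 184.]
scene ball1 spot 0.53 [0.5992 0.1967 0.205 ] [336. 194.]
scene ball1 spot 0.53 [ 0.5555 -0.0394  0.0274] [242. 250.]
scene ball1 spot 0.4 [0.6041 0.1359 0.2039] [314. 203.]
scene ball1 spot 0.4 [ 0.5538 -0.082   0.0335] [227. 253.]
```

View pics/c8.png

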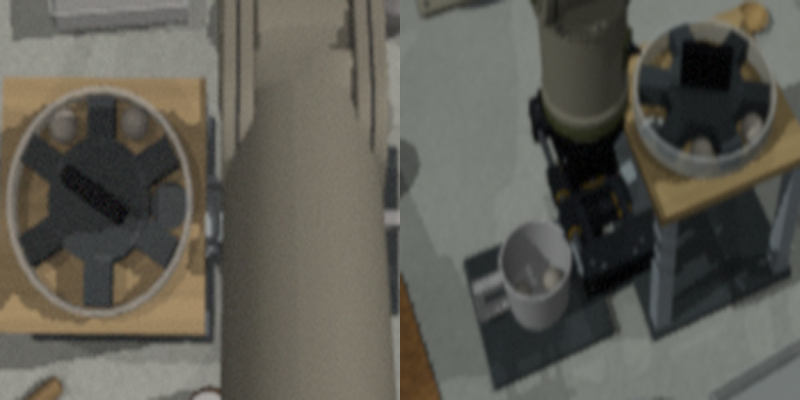

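Two balls are left in the wheel, at (63,123) and (133,123). One ball shows in the jug at (550,280), and the second is detected at (0.554,-0.082), also in the jug. On to ball 3.

arm_command:
  xyz:
    - [0, 0, 0.03]
    - [0, 0, 0.07]
    - [0, 0, 0.11]
    - [0, 0, 0.15]
    - [0, 0, 0.178]
    - [-0.013, 0.04, 0.178]
    - [-0.026, 0.08, 0.178]
    - [-0.039, 0.12, 0.178]
    - [-0.051, 0.161, 0.178]
    - [-0.051, 0.161, 0.178]
    - [-0.051, 0.161, 0.178]
    - [-0.051, 0.161, 0.14]
    - [-0.051, 0.161, 0.12]
    - [-0.051, 0.161, 0.107]
    - [-0.051, 0.161, 0.107]
    - [-0.051, 0.161, 0.107]
  rot:
    - [0, 0, 0]
    - [0, 0, 0]
    - [0, 0, 0]
    - [0, 0, 0]
    - [0, 0, -0.1]
    - [0, 0, -0.22]
    - [0, 0, -0.34]
    - [0, 0, -0.46]
    - [0, 0, -0.545]
    - [0, 0, -0.545]
    - [0, 0, -0.545]
    - [0, 0, -0.545]
    - [0, 0, -0.545]
    - [0, 0, -0.545]
    - [0, 0, -0.545]
    - [0, 0, -0.545]
  grip: 0.5

```text
time: 24.98
ee_pos: [0.5455, 0.1621, 0.2289]
eef_rot: [0.865, 0.501, -0.001, -0.0]
ft_force: [0.4, -0.0, 0.0]
width: 0.0436
grip_force: 0.0
```

arm_command:
  xyz:
    - [0, 0, 0]
    - [0, 0, 0]
    - [0, 0, 0]
    - [0, 0, 0]
    - [0, 0, 0]
    - [0, 0, 0]
    - [0, 0, 0]
    - [0, 0, 0]
    - [0, 0, 0]
    - [0, 0, 0]
    - [0, 0, 0]
    - [0, 0, 0]
    - [0, 0, 0]
    - [0, 0, 0]
    - [0, 0, 0]
    - [0, 0, 0]
    - [0, 0, 0]
    - [0, 0, 0]
    - [0, 0, 0]
  rot:
    - [0, 0, 0]
    - [0, 0, 0]
    - [0, 0, 0]
    - [0, 0, 0]
    - [0, 0, 0]
    - [0, 0, -0.05]
    - [0, 0, -0.15]
    - [0, 0, -0.25]
    - [0, 0, -0.35]
    - [0, 0, -0.45]
    - [0, 0, -0.55]
    - [0, 0, -0.65]
    - [0, 0, -0.75]
    - [0, 0, -0.85]
    - [0, 0, -0.95]
    - [0, 0, -1.02]
    - [0, 0, -1.05]
    - [0, 0, -1.05]
    - [0, 0, -1.05]
  grip: 0

```text
time: 26.57
ee_pos: [0.5454, 0.1628, 0.2299]
eef_rot: [1.0, 0.001, -0.0, -0.0]
ft_force: [-3.0, -1.1, 3.4]
width: 0.0141
grip_force: 15.0
```

```bash
python3 - <<'E'
from h import *
for n in("top","scene"):
  cam(n)
  for l in ("ball1","trough_back"): find(n,l)
E
```

```text
top ball1 spot 0.66 [0.6045 0.1391 0.2082] [242. 182.]
top ball1 spot 0.5 [ 0.5516 -0.035   0.0292] [319. 217.]
top ball1 spot 0.43 [ 0.5541 -0.0771  0.0232] [336. 216.]
scene ball1 spot 0.64 [ 0.5568 -0.0399  0.027 ] [242. 250.]
scene ball1 spot 0.54 [ 0.5532 -0.0844  0.0322] [226. 253.]
scene ball1 spot 0.4 [0.6035 0.1356 0.2038] [314. 203.]
scene trough_back spot 0.83 [0.54   0.1065 0.1355] [291. 205.]
scene trough_back spot 0.51 [ 0.7389 -0.002   0.0031] [280. 308.]
scene trough_back spot 0.23 [ 0.5507 -0.0823  0.029 ] [227. 253.]
```

Two balls confirmed in the jug. Press for ball 3.

arm_command:
  xyz:
    - [0, 0, 0]
    - [0, 0, 0]
    - [0, 0, 0]
    - [0, 0, 0]
    - [0, 0, 0.04]
    - [0, 0, 0.075]
    - [0.013, -0.04, 0.075]
    - [0.026, -0.08, 0.075]
    - [0.04, -0.12, 0.075]
    - [0.051, -0.161, 0.075]
    - [0.051, -0.161, 0.075]
    - [0.051, -0.161, 0.075]
    - [0.051, -0.161, 0.075]
    - [0.051, -0.161, 0.075]
    - [0.051, -0.161, 0.075]
    - [0.051, -0.161, 0.05]
    - [0.051, -0.161, 0.01]
    - [0.051, -0.161, -0.03]
    - [0.051, -0.161, -0.05]
    - [0.051, -0.161, -0.05]
  rot:
    - [0, 0, 0]
    - [0, 0, 0]
    - [0, 0, 0]
    - [0, 0, 0]
    - [0, 0, 0]
    - [0, 0, 0.12]
    - [0, 0, 0.24]
    - [0, 0, 0.36]
    - [0, 0, 0.48]
    - [0, 0, 0.6]
    - [0, 0, 0.84]
    - [0, 0, 1.0]
    - [0, 0, 1.2]
    - [0, 0, 1.6]
    - [0, 0, 1.6]
    - [0, 0, 1.6]
    - [0, 0, 1.6]
    - [0, 0, 1.6]
    - [0, 0, 1.6]
    - [0, 0, 1.6]
  grip: 0.5

```text
time: 28.53
ee_pos: [0.5938, 0.0017, 0.1743]
eef_rot: [0.696, 0.718, -0.003, -0.003]
ft_force: [-0.4, 0.1, 0.7]
width: 0.0432
grip_force: 0.0
```

arm_command:
  xyz:
    - [0, 0, 0]
    - [0, 0, 0]
    - [0, 0, 0]
    - [0, 0, 0]
    - [0, 0, 0]
    - [0, 0, -0.01]
    - [0, 0, -0.02]
    - [0, 0, -0.03]
    - [0, 0, -0.04]
    - [0, 0, -0.05]
    - [0, 0, -0.055]
    - [0, 0, -0.057]
    - [0, 0, -0.057]
    - [0, 0, -0.057]
    - [0, 0, -0.057]
    - [0, 0, -0.057]
    - [0, 0, -0.057]
    - [0, 0, -0.057]
    - [0, 0, -0.057]
    - [0, 0, -0.057]
  rot:
    - [0, 0, 0]
    - [0, 0, 0]
    - [0, 0, 0]
    - [0, 0, 0]
    - [0, 0, 0]
    - [0, 0, 0]
    - [0, 0, 0]
    - [0, 0, 0]
    - [0, 0, 0]
    - [0, 0, 0]
    - [0, 0, 0]
    - [0, 0, 0]
    - [0, 0, 0]
    - [0, 0, 0]
    - [0, 0, 0]
    - [0, 0, 0]
    - [0, 0, 0]
    - [0, 0, 0]
    - [0, 0, 0]
    - [0, 0, 0]
  grip: 0

```text
time: 30.2
ee_pos: [0.5969, 0.0006, 0.1248]
eef_rot: [0.697, 0.717, 0.0, 0.001]
ft_force: [-11.4, -4.3, 26.5]
width: 0.0004
grip_force: 13.3
```

```bash
python3 - <<'E'
from h import *
a=cam("top")[140:280,185:360];b=cam("scene")[150:290,170:360]
for n in("top","scene"):
  for l in ("ball1",): find(n,l)
f=lambda i:cv2.resize(i,(400,400),interpolation=cv2.INTER_CUBIC)[:,:,::-1]
cv2.imwrite('pics/c9.png',np.hstack([f(a),f(b)]))
E
```

```text
top ball1 spot 0.51 [0.6048 0.1384 0.2041] [242. 182.]
scene ball1 spot 0.52 [ 0.548  -0.0783  0.0315] [228. 251.]
scene ball1 spot 0.51 [0.6014 0.132  0.2023] [312. 203.]
scene ball1 spot 0.38 [ 0.5546 -0.0376  0.0278] [243. 249.]
```

View pics/c9.png

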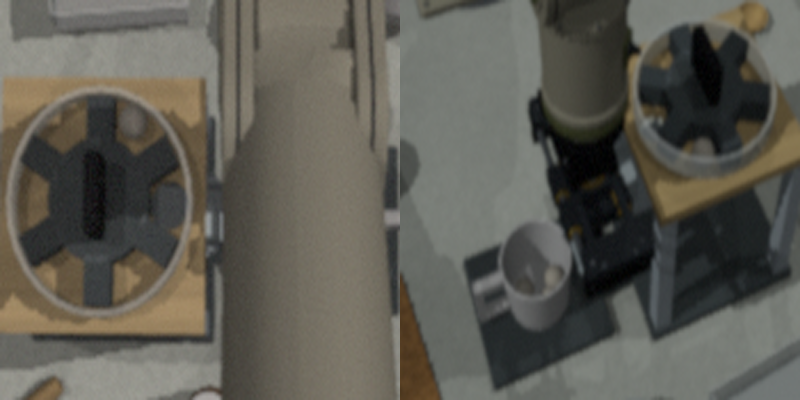

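One ball is left in the wheel at (133,122). Pocket over the hole is clear. I'll return to the bar and count the balls in the jug before turning it.

arm_command:
  xyz:
    - [0, 0, 0.03]
    - [0, 0, 0.07]
    - [0, 0, 0.11]
    - [0, 0, 0.15]
    - [0, 0, 0.178]
    - [-0.013, 0.04, 0.178]
    - [-0.026, 0.08, 0.178]
    - [-0.039, 0.12, 0.178]
    - [-0.051, 0.161, 0.178]
    - [-0.051, 0.161, 0.178]
    - [-0.051, 0.161, 0.178]
    - [-0.051, 0.161, 0.178]
    - [-0.051, 0.161, 0.178]
    - [-0.051, 0.161, 0.178]
    - [-0.051, 0.161, 0.178]
    - [-0.051, 0.161, 0.178]
    - [-0.051, 0.161, 0.14]
    - [-0.051, 0.161, 0.12]
    - [-0.051, 0.161, 0.107]
    - [-0.051, 0.161, 0.107]
  rot:
    - [0, 0, 0]
    - [0, 0, 0]
    - [0, 0, 0]
    - [0, 0, 0]
    - [0, 0, 0.1]
    - [0, 0, 1.54]
    - [0, 0, 1.54]
    - [0, 0, 1.54]
    - [0, 0, 1.54]
    - [0, 0, 1.54]
    - [0, 0, 1.54]
    - [0, 0, 1.54]
    - [0, 0, 1.54]
    - [0, 0, 1.54]
    - [0, 0, 1.54]
    - [0, 0, 1.54]
    - [0, 0, 1.54]
    - [0, 0, 1.54]
    - [0, 0, 1.54]
    - [0, 0, 1.54]
  grip: 0.5

```text
time: 32.07
ee_pos: [0.5437, 0.1627, 0.2254]
eef_rot: [0.0, 1.0, -0.001, -0.003]
ft_force: [-0.1, -0.1, -0.0]
width: 0.0432
grip_force: 0.0
```

```bash
python3 - <<'E'
from h import *
print(r.read_state()["ee_pos"],r.read_state()["eef_rot"])
a=cam("top")[170:260,240:360];b=cam("scene")[200:290,210:330]
for n in("top","scene"):
  for l in ("ball1",): find(n,l)
f=lambda i:cv2.resize(i,(400,400),interpolation=cv2.INTER_CUBIC)[:,:,::-1]
cv2.imwrite('pics/c10.png',np.hstack([f(a),f(b)]))
E
```

```text
[0.5437156  0.16268011 0.22535141] [ 1.54692013e-04  9.99995023e-01 -7.69445840e-04 -3.05567404e-03]
top ball1 spot 0.6 [ 0.5493 -0.0706  0.0238] [333. 218.]
top ball1 spot 0.53 [0.6048 0.1381 0.2052] [242. 182.]
top ball1 spot 0.46 [ 0.5489 -0.0366  0.025 ] [320. 218.]
top ball1 spot 0.4 [ 0.5718 -0.0419  0.0271] [322. 209.]
scene ball1 spot 0.57 [0.6032 0.1316 0.2052] [313. 203.]
scene ball1 spot 0.53 [ 7.449e-01 -1.308e-01  4.000e-04] [232. 329.]
scene ball1 spot 0.47 [ 0.55   -0.0786  0.031 ] [228. 252.]
scene ball1 spot 0.46 [ 0.5536 -0.038   0.0257] [243. 249.]
```

View pics/c10.png

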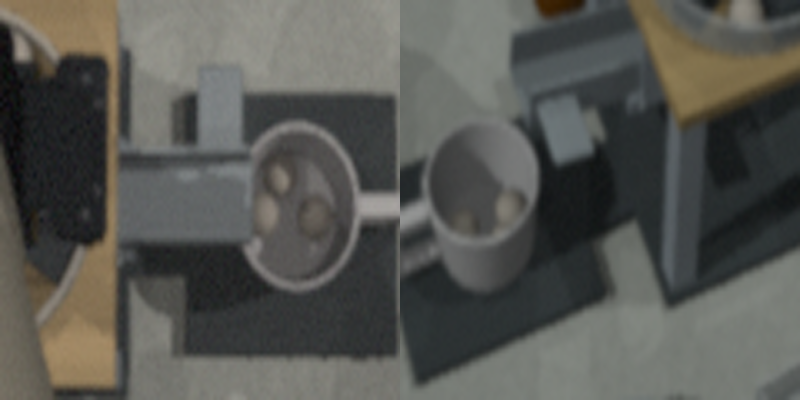

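Three balls are in the jug, at (278,178), (265,213) and (315,213) in the crop, and the trough is empty. Turning for ball 4.

arm_command:
  xyz:
    - [0, 0, 0]
    - [0, 0, 0]
    - [0, 0, 0]
    - [0, 0, 0]
    - [0, 0, 0]
    - [0, 0, 0]
    - [0, 0, 0]
    - [0, 0, 0]
    - [0, 0, 0]
    - [0, 0, 0]
    - [0, 0, 0]
    - [0, 0, 0]
    - [0, 0, 0]
    - [0, 0, 0]
    - [0, 0, 0]
    - [0, 0, 0]
    - [0, 0, 0]
    - [0, 0, 0]
    - [0, 0, 0]
  rot:
    - [0, 0, 0]
    - [0, 0, 0]
    - [0, 0, 0]
    - [0, 0, 0]
    - [0, 0, 0]
    - [0, 0, -0.05]
    - [0, 0, -0.15]
    - [0, 0, -0.25]
    - [0, 0, -0.35]
    - [0, 0, -0.45]
    - [0, 0, -0.55]
    - [0, 0, -0.65]
    - [0, 0, -0.75]
    - [0, 0, -0.85]
    - [0, 0, -0.95]
    - [0, 0, -1.02]
    - [0, 0, -1.05]
    - [0, 0, -1.05]
    - [0, 0, -1.05]
  grip: 0

```text
time: 33.85
ee_pos: [0.5453, 0.1623, 0.2297]
eef_rot: [0.501, 0.865, -0.0, -0.0]
ft_force: [-3.6, -3.8, 3.0]
width: 0.014
grip_force: 15.0
```

arm_command:
  xyz:
    - [0, 0, 0]
    - [0, 0, 0]
    - [0, 0, 0]
    - [0, 0, 0]
    - [0, 0, 0.04]
    - [0, 0, 0.075]
    - [0.013, -0.04, 0.075]
    - [0.026, -0.08, 0.075]
    - [0.04, -0.12, 0.075]
    - [0.051, -0.161, 0.075]
    - [0.051, -0.161, 0.05]
    - [0.051, -0.161, 0.01]
    - [0.051, -0.161, -0.03]
    - [0.051, -0.161, -0.05]
    - [0.051, -0.161, -0.05]
  rot:
    - [0, 0, 0]
    - [0, 0, 0]
    - [0, 0, 0]
    - [0, 0, 0]
    - [0, 0, 0]
    - [0, 0, 0]
    - [0, 0, -0.12]
    - [0, 0, -0.24]
    - [0, 0, -0.36]
    - [0, 0, -0.48]
    - [0, 0, -0.5]
    - [0, 0, -0.5]
    - [0, 0, -0.5]
    - [0, 0, -0.5]
    - [0, 0, -0.5]
  grip: 0.5

```text
time: 35.1
ee_pos: [0.5939, 0.0019, 0.1744]
eef_rot: [0.7, 0.714, -0.003, -0.003]
ft_force: [-0.9, 0.6, 0.2]
width: 0.0435
grip_force: 0.0
```

arm_command:
  xyz:
    - [0, 0, 0]
    - [0, 0, 0]
    - [0, 0, 0]
    - [0, 0, 0]
    - [0, 0, 0]
    - [0, 0, -0.01]
    - [0, 0, -0.02]
    - [0, 0, -0.03]
    - [0, 0, -0.04]
    - [0, 0, -0.05]
    - [0, 0, -0.055]
    - [0, 0, -0.057]
    - [0, 0, -0.057]
    - [0, 0, -0.057]
    - [0, 0, -0.057]
    - [0, 0, -0.057]
    - [0, 0, -0.057]
    - [0, 0, -0.057]
    - [0, 0, -0.057]
    - [0, 0, -0.057]
  rot:
    - [0, 0, 0]
    - [0, 0, 0]
    - [0, 0, 0]
    - [0, 0, 0]
    - [0, 0, 0]
    - [0, 0, 0]
    - [0, 0, 0]
    - [0, 0, 0]
    - [0, 0, 0]
    - [0, 0, 0]
    - [0, 0, 0]
    - [0, 0, 0]
    - [0, 0, 0]
    - [0, 0, 0]
    - [0, 0, 0]
    - [0, 0, 0]
    - [0, 0, 0]
    - [0, 0, 0]
    - [0, 0, 0]
    - [0, 0, 0]
  grip: 0

```text
time: 36.77
ee_pos: [0.5969, 0.0006, 0.1248]
eef_rot: [0.7, 0.714, 0.0, 0.001]
ft_force: [-10.9, -4.0, 27.3]
width: 0.0004
grip_force: 13.3
```

arm_command:
  xyz:
    - [0, 0, 0.03]
    - [0, 0, 0.07]
    - [0, 0, 0.11]
    - [0, 0, 0.15]
    - [0, 0, 0.19]
    - [-0.05, 0.14, 0.19]
    - [-0.05, 0.14, 0.19]
    - [-0.05, 0.14, 0.19]
    - [-0.05, 0.14, 0.19]
    - [-0.05, 0.14, 0.19]
    - [-0.05, 0.14, 0.19]
  rot:
    - [0, 0, 0]
    - [0, 0, 0]
    - [0, 0, 0]
    - [0, 0, 0]
    - [0, 0, 0]
    - [0, 0, 0]
    - [0, 0, 0]
    - [0, 0, 0]
    - [0, 0, 0]
    - [0, 0, 0]
    - [0, 0, 0]
  grip: 0.5

```text
time: 37.68
ee_pos: [0.5459, 0.1437, 0.3116]
eef_rot: [0.699, 0.715, -0.0, -0.001]
ft_force: [0.7, -1.5, 0.1]
width: 0.0436
grip_force: 0.0
```

```bash
python3 - <<'E'
from h import *
print(r.read_state()["ee_pos"],r.read_state()["eef_rot"])
a=cam("top")[130:280,180:360];b=cam("scene")[150:290,190:350]
for n in("top","scene"):
  for l in ("ball1","jug","stand"): find(n,l)
f=lambda i:cv2.resize(i,(400,400),interpolation=cv2.INTER_CUBIC)[:,:,::-1]
cv2.imwrite('pics/c11.png',np.hstack([f(a),f(b)]))
E
```

```text
[0.545862   0.14374932 0.31163571] [ 6.98652500e-01  7.15460890e-01 -3.53638406e-04 -5.22793953e-04]
top ball1 spot 0.67 [ 0.5526 -0.0631  0.0254] [330. 217.]
top ball1 spot 0.54 [ 0.5742 -0.073   0.0298] [335. 208.]
top ball1 spot 0.48 [ 0.5894 -0.0486  0.0302] [325. 202.]
top ball1 spot 0.47 [ 0.5601 -0.0383  0.0276] [320. 214.]
top jug spot 0.95 [ 0.3251 -0.2735 -0.002 ] [414. 311.]
top jug spot 0.89 [ 0.5667 -0.0506  0.013 ] [325. 212.]
top stand spot 0.56 [ 0.5461 -0.0548  0.0101] [326. 220.]
top stand spot 0.54 [ 0.7745  0.1749 -0.003 ] [238. 132.]
scene ball1 spot 0.49 [ 0.5707 -0.0406  0.0282] [244. 254.]
scene jug spot 0.64 [ 0.3241 -0.2776  0.0004] [142. 217.]
scene jug spot 0.63 [ 0.567  -0.0584  0.0122] [237. 258.]
scene stand spot 0.69 [ 0.5496 -0.0607  0.011 ] [235. 253.]
```

View pics/c11.png

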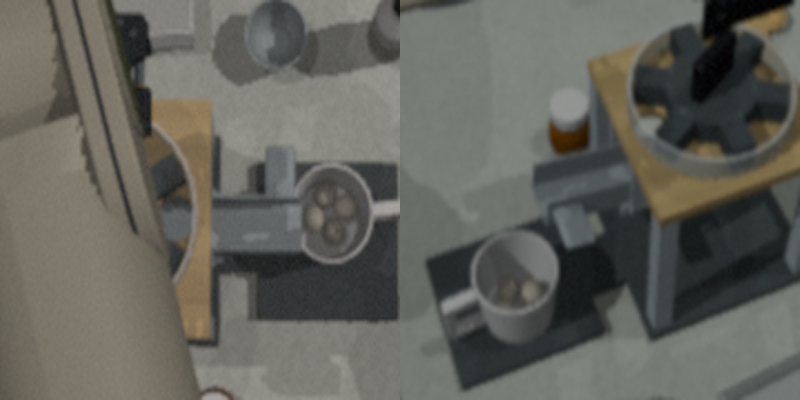

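All four balls are in the jug, at top crop (327,197), (317,215), (343,207) and (332,232), and the wheel is empty. The jug has been knocked about 17 mm to +x. I'll measure its handle direction from the pixels.

```bash
python3 - <<'E'
from h import *
g=cv2.cvtColor(cam("top"),cv2.COLOR_RGB2GRAY)
print(g[206:236:1,344:368:2])
E
```

```text
[[ 80 128 132 141 146 158 159 158 156 148 136 134]
 [ 82 123 152 157 160 158 159 159 159 151 135 137]
 [ 77 115 155 161 162 160 158 160 158 150 134 134]
 [ 77 110 153 156 157 156 153 146 139 136 133 133]
 [ 78 105 140 137 134 128 119 112 104 122 123 128]
 [ 75 111 124 105 102  91  80  77  97 114 115 121]
 [ 77 118 105  77  74  75  61  70 108 114 114 112]
 [ 72 125  78  52  53  52  51  67 113 116 117 114]
 [ 70 134  59  48  50  48  49  63 114 114 116 115]
 [ 74 130  53  47  49  51  55  70 111 115 117 118]
 [ 81 123  53  52  49  54  55  67 115 116 118 120]
 [ 90 115  52  49  48  56  58  70 120 123 125 130]
 [108  95  54  48  52  49  56  66 123 134 134 132]
 [128  72  52  50  54  51  58  63 126 136 134 132]
 [128  60  52  48  49  51  54  65 128 139 135 136]
 [100  52  54  53  47  54  57  67 126 134 134 136]
 [ 66  50  49  52  54  53  60  65 126 132 134 136]
 [ 58  50  55  50  50  56  59  65 125 132 136 136]
 [ 53  46  49  50  50  57  58  63 123 133 133 134]
 [ 47  49  52  49  54  59  59  65 123 136 135 137]
 [ 50  51  54  53  55  59  59  64 124 133 135 136]
 [ 53  51  49  51  57  57  56  65 124 133 133 132]
 [ 50  51  48  50  56  54  56  65 125 132 134 133]
 [ 50  50  52  57  56  58  59  66 122 130 126 120]
 [ 53  54  58  57  56  63  57  67 124 127 116 115]
 [ 48  50  54  54  59  59  59  63 123 116 117 114]
 [ 52  53  53  52  54  59  56  62 118 114 112 114]
 [ 53  53  56  48  50  50  54  63 117 112 116 116]
 [ 50  53  51  49  54  51  52  63 114 111 114 116]
 [ 47  51  50  52  50  51  48  60 111 112 112 114]]
```

```bash
python3 - <<'E'
from h import *
g=cv2.cvtColor(cam("top"),cv2.COLOR_RGB2GRAY)
print(g[196:216:1,344:368:2])
im=cam("top"); m=(g[180:240,300:372]>138).astype(np.uint8)
print(g[196:232,302:350:3])
E
```

```text
[[ 63  58  60  58  58  61  60  79 130 131 134 137]
 [ 79  60  59  60  59  61  63  81 130 131 133 137]
 [103  58  57  59  60  64  61  76 132 134 133 134]
 [120  63  62  62  61  60  59  73 133 131 133 132]
 [127  77  63  60  57  60  59  68 134 130 132 131]
 [117 102  57  57  62  55  58  68 131 130 130 130]
 [ 99 114  58  59  57  58  56  73 133 132 132 132]
 [ 86 118  57  56  56  55  60  76 130 135 137 134]
 [ 84 126  60  58  68  73  79  96 142 138 137 133]
 [ 80 131  91 100 109 125 126 135 154 142 133 132]
 [ 79 128 133 142 147 157 155 158 162 148 135 133]
 [ 78 120 153 159 161 159 159 160 161 150 137 138]
 [ 76 116 157 159 161 159 158 160 157 149 132 135]
 [ 76 108 152 155 159 157 151 146 140 138 133 131]
 [ 78 105 141 138 134 128 117 111 108 121 124 128]
 [ 75 110 121 105 102  91  77  73  99 112 118 122]
 [ 72 119 103  79  77  74  62  70 106 115 115 115]
 [ 70 125  78  53  51  50  52  67 116 114 117 115]
 [ 72 127  61  50  49  48  52  63 112 117 118 119]
 [ 74 129  59  51  50  52  50  67 114 113 117 117]]
[[107 106 109 123  68 118  94  75  73  76  77  81  84 130  63  55]
 [108 105 11
[... 1633 characters left out ...]
  71  79  87  74  82 101  50]
 [103 101 100 101 101 119  85  86  84  78  84  92  70 112  68  51]
 [ 91  94  95  93  88 117  90  90  86  85  86  90  73 129  55  52]
 [ 71  68  70  69  71  98 107  86  88  88  86  79 102 108  53  54]
 [ 48  47  49  46  44  59 119  91  87  83  74  81 120  71  52  46]
 [ 42  43  37  34  37  36  99 114  95  80  86 112  95  54  43  54]
 [ 34  39  38  39  36  27  51 104 112 112 120 113  56  49  55  52]
 [ 33  36  40  34  35  34  35  55 101 107 110  74  54  53  50  53]
 [ 36  36  37  36  41  39  38  42  60  66  61  57  53  53  51  51]
 [ 35  34  36  35  39  45  46  53  51  50  48  50  51  52  49  51]
 [ 35  39  35  41  47  53  53  54  50  50  50  50  50  53  51  52]]
```

```bash
python3 - <<'E'
from h import *
for u,v in ((349,208.1),(360,206.9)): print(ray("top",u,v,.072))
print(ray("top",330.8,210,.077))
for a in (-90,-85,-82,-79,-75):
    d=np.array([np.cos(np.radians(a)),np.sin(np.radians(a)),0]);c=np.array([.5665,-.0555,.072])
    print(a,[np.round(px("top",c+k*d),1) for k in(0.05,.067,.079)])
s=r.read_state();print(s["ee_pos"],s["joint_positions"])
E
```

```text
[ 0.5691751  -0.10253938  0.072     ]
[ 0.57243198 -0.12857715  0.072     ]
[ 0.56338628 -0.05894688  0.077     ]
-90 [array([350.3, 209.2]), array([357.4, 209.3]), array([362.5, 209.4])]
-85 [array([350.2, 207.4]), array([357.3, 206.9]), array([362.4, 206.5])]
-82 [array([350. , 206.3]), array([357.2, 205.4]), array([362.2, 204.8])]
-79 [array([349.9, 205.2]), array([356.9, 204. ]), array([361.9, 203.1])]
-75 [array([349.5, 203.8]), array([356.5, 202.1]), array([361.3, 200.9])]
[0.54669485 0.14155931 0.31254726] [-0.48670711  0.16210168  0.17556569  1.4870675  -0.02827587  1.49481435
 -0.29169162]
```

arm_command:
  xyz:
    - [0.004, -0.04, 0]
    - [0.008, -0.08, 0]
    - [0.012, -0.12, 0]
    - [0.016, -0.16, 0]
    - [0.02, -0.2, 0]
    - [0.024, -0.24, 0]
    - [0.026, -0.267, 0]
    - [0.026, -0.267, -0.04]
    - [0.026, -0.267, -0.08]
    - [0.026, -0.267, -0.12]
    - [0.026, -0.267, -0.15]
    - [0.026, -0.267, -0.17]
    - [0.026, -0.267, -0.17]
    - [0.026, -0.267, -0.17]
  rot:
    - [0, 0, 0.09]
    - [0, 0, 0.09]
    - [0, 0, 0.09]
    - [0, 0, 0.09]
    - [0, 0, 0.09]
    - [0, 0, 0.09]
    - [0, 0, 0.09]
    - [0, 0, 0.09]
    - [0, 0, 0.09]
    - [0, 0, 0.09]
    - [0, 0, 0.09]
    - [0, 0, 0.09]
    - [0, 0, 0.09]
    - [0, 0, 0.09]
  grip: 0.6

```text
time: 39.4
ee_pos: [0.5722, -0.1252, 0.1424]
eef_rot: [0.667, 0.745, -0.0, -0.001]
ft_force: [0.2, 0.0, 1.0]
width: 0.0524
grip_force: 0.0
```

```bash
python3 - <<'E'
from h import *
cam("scene")
find("scene","jug");find("scene","stand")
s=r.read_state();print(s["ee_pos"],s["eef_rot"])
E
```

```text
scene jug spot 0.83 [ 0.5657 -0.0613  0.0124] [236. 258.]
scene jug spot 0.69 [ 0.327  -0.2777 -0.0005] [142. 218.]
[ 0.5738007  -0.12543709  0.14468551] [0.66719288 0.74488327 0.00098052 0.0012709 ]
```

arm_command:
  xyz:
    - [0, 0, -0.03]
    - [0, 0, -0.055]
    - [0, 0, -0.08]
    - [0, 0, -0.1]
    - [0, 0, -0.103]
    - [0, 0, -0.103]
    - [0, 0, -0.103]
  rot:
    - [0, 0, 0]
    - [0, 0, 0]
    - [0, 0, 0]
    - [0, 0, 0]
    - [0, 0, 0]
    - [0, 0, 0]
    - [0, 0, 0]

```text
time: 40.13
ee_pos: [0.5739, -0.1254, 0.0415]
eef_rot: [0.667, 0.745, 0.001, 0.001]
ft_force: [0.6, -0.4, 0.6]
width: 0.052
grip_force: 0.0
```

arm_command:
  xyz:
    - [0, 0, 0]
    - [0, 0, 0]
    - [0, 0, 0]
    - [0, 0, 0]
    - [0, 0, 0]
    - [0, 0, 0]
    - [0, 0, 0]
    - [0, 0, 0]
  rot:
    - [0, 0, 0]
    - [0, 0, 0]
    - [0, 0, 0]
    - [0, 0, 0]
    - [0, 0, 0]
    - [0, 0, 0]
    - [0, 0, 0]
    - [0, 0, 0]
  grip: 0
  squeeze: 20

```text
time: 40.8
ee_pos: [0.5726, -0.1252, 0.0396]
eef_rot: [0.667, 0.745, 0.0, -0.0]
ft_force: [-0.3, -0.4, 0.8]
width: 0.0116
grip_force: 20.0
```

Handle gripped. Lift about 15 mm, pull out to -y, then carry to the mat and set down gently.

arm_command:
  xyz:
    - [0, 0, 0.007]
    - [0, 0, 0.015]
    - [0, -0.01, 0.018]
    - [0, -0.025, 0.018]
    - [-0.003, -0.045, 0.018]
    - [-0.005, -0.065, 0.018]
    - [-0.007, -0.085, 0.018]
    - [-0.009, -0.105, 0.018]
    - [-0.011, -0.125, 0.018]
    - [-0.013, -0.145, 0.018]
    - [-0.015, -0.165, 0.018]
    - [-0.017, -0.185, 0.018]
    - [-0.018, -0.205, 0.018]
    - [-0.018, -0.222, 0.018]
    - [-0.018, -0.232, 0.018]
    - [-0.018, -0.235, 0.015]
    - [-0.018, -0.235, 0.01]
    - [-0.018, -0.235, 0.005]
    - [-0.018, -0.235, 0.0]
    - [-0.018, -0.235, -0.004]
  rot:
    - [0, 0, 0]
    - [0, 0, 0]
    - [0, 0, 0]
    - [0, 0, 0]
    - [0, 0, 0]
    - [0, 0, 0]
    - [0, 0, 0]
    - [0, 0, 0]
    - [0, 0, 0]
    - [0, 0, 0]
    - [0, 0, 0]
    - [0, 0, 0]
    - [0, 0, 0]
    - [0, 0, 0]
    - [0, 0, 0]
    - [0, 0, 0]
    - [0, 0, 0]
    - [0, 0, 0]
    - [0, 0, 0]
    - [0, 0, 0]

```text
time: 42.47
ee_pos: [0.5548, -0.3587, 0.0346]
eef_rot: [0.667, 0.745, 0.0, -0.001]
ft_force: [-0.5, -0.0, -2.2]
width: 0.0116
grip_force: 20.0
```

arm_command:
  xyz:
    - [0, 0, -0.002]
    - [0, 0, -0.004]
    - [0, 0, -0.004]
    - [0, 0, -0.004]
  rot:
    - [0, 0, 0]
    - [0, 0, 0]
    - [0, 0, 0]
    - [0, 0, 0]

```text
time: 42.8
ee_pos: [0.5549, -0.3599, 0.0318]
eef_rot: [0.667, 0.745, 0.0, 0.0]
ft_force: [-0.8, 1.0, -0.8]
width: 0.0121
grip_force: 20.0
```

```bash
python3 - <<'E'
from h import *
for n in("top","scene"):
    cam(n)
    for l in("jug","mat","ball1"): find(n,l)
E
```

```text
top jug spot 0.88 [ 0.5474 -0.2869  0.0059] [419. 221.]
top jug spot 0.66 [ 0.5683 -0.285   0.0197] [420. 212.]
top jug spot 0.59 [ 0.3262 -0.2752 -0.0033] [415. 310.]
top mat spot 0.88 [ 0.5471 -0.2908 -0.0017] [420. 221.]
top ball1 spot 0.65 [ 0.5298 -0.2992  0.0174] [425. 228.]
top ball1 spot 0.63 [ 0.5417 -0.2783  0.0192] [417. 223.]
top ball1 spot 0.46 [ 0.5684 -0.2854  0.0193] [420. 212.]
top ball1 spot 0.44 [ 0.5504 -0.3095  0.0226] [430. 219.]
scene jug spot 0.85 [ 0.5444 -0.2971  0.0077] [147. 281.]
scene jug spot 0.85 [ 3.270e-01 -2.762e-01  3.000e-04] [142. 218.]
scene mat spot 0.78 [ 5.423e-01 -2.966e-01  1.000e-04] [148. 281.]
scene mat spot 0.21 [0.5431 0.1624 0.2462] [315. 171.]
scene mat spot 0.16 [ 0.5482 -0.2975  0.0071] [148. 282.]
scene ball1 spot 0.53 [ 0.5478 -0.2807  0.0199] [153. 277.]
scene ball1 spot 0.45 [ 0.5518 -0.3169  0.0231] [139. 283.]
scene ball1 spot 0.4 [ 0.5276 -0.3028  0.0255] [142. 273.]
```

Jug is on the mat centre with four balls in it. Release and retreat.

arm_command:
  xyz:
    - [0, 0, 0]
    - [0, 0, 0]
    - [0, 0, 0]
    - [0, 0, 0]
    - [0, 0, 0]
    - [0, 0, 0.02]
    - [0, 0, 0.05]
    - [0, 0, 0.09]
    - [0, 0, 0.13]
    - [0, 0, 0.17]
    - [0, 0, 0.2]
    - [0, -0.03, 0.23]
    - [-0.04, -0.05, 0.25]
    - [-0.06, -0.05, 0.25]
    - [-0.06, -0.05, 0.25]
    - [-0.06, -0.05, 0.25]
  rot:
    - [0, 0, 0]
    - [0, 0, 0]
    - [0, 0, 0]
    - [0, 0, 0]
    - [0, 0, 0]
    - [0, 0, 0]
    - [0, 0, 0]
    - [0, 0, 0]
    - [0, 0, 0]
    - [0, 0, 0]
    - [0, 0, 0]
    - [0, 0, 0]
    - [0, 0, 0]
    - [0, 0, 0]
    - [0, 0, 0]
    - [0, 0, 0]
  grip: 0.5

```text
time: 44.53
ee_pos: [0.4931, -0.4115, 0.2826]
eef_rot: [0.668, 0.744, 0.0, 0.001]
ft_force: [0.3, 0.8, -0.5]
width: 0.0433
grip_force: 0.0
```

```bash
python3 - <<'E'
from h import *
a=cam("top")[140:290,340:520];b=cam("scene")[200:340,70:250]
for n in("top","scene"):
    for l in("jug","mat","ball1"): find(n,l)
f=lambda i:cv2.resize(i,(400,400),interpolation=cv2.INTER_CUBIC)[:,:,::-1]
cv2.imwrite('pics/c12.png',np.hstack([f(a),f(b)]))
E
```

```text
top jug spot 0.92 [ 0.3266 -0.2747 -0.0008] [415. 310.]
top jug spot 0.7 [ 0.5513 -0.2889  0.0063] [420. 219.]
top jug spot 0.64 [ 0.5474 -0.0538  0.0106] [326. 219.]
top mat spot 0.75 [0.597  0.0068 0.1527] [304. 190.]
top mat spot 0.71 [ 0.5446 -0.2899 -0.0046] [419. 223.]
top ball1 spot 0.73 [ 0.5472 -0.2924 -0.0035] [420. 221.]
top ball1 spot 0.6 [ 0.544  -0.2768  0.0169] [416. 222.]
top ball1 spot 0.59 [ 0.5527 -0.307   0.0247] [429. 218.]
top ball1 spot 0.56 [ 0.5317 -0.3021  0.0174] [427. 227.]
scene jug spot 0.93 [ 0.3293 -0.2779  0.001 ] [142. 218.]
scene jug spot 0.79 [ 0.5468 -0.2945  0.0067] [149. 281.]
scene mat spot 0.91 [ 0.5483 -0.2962 -0.002 ] [149. 283.]
scene mat spot 0.29 [ 0.3806  0.0621 -0.0012] [257. 199.]
scene ball1 spot 0.64 [ 0.5457 -0.2792  0.0178] [154. 277.]
scene ball1 spot 0.58 [ 0.5234 -0.3088  0.0243] [140. 272.]
scene ball1 spot 0.53 [ 0.5511 -0.3164  0.023 ] [139. 282.]
scene ball1 spot 0.5 [ 0.7292 -0.2878 -0.0037] [166. 347.]
```

View pics/c12.png

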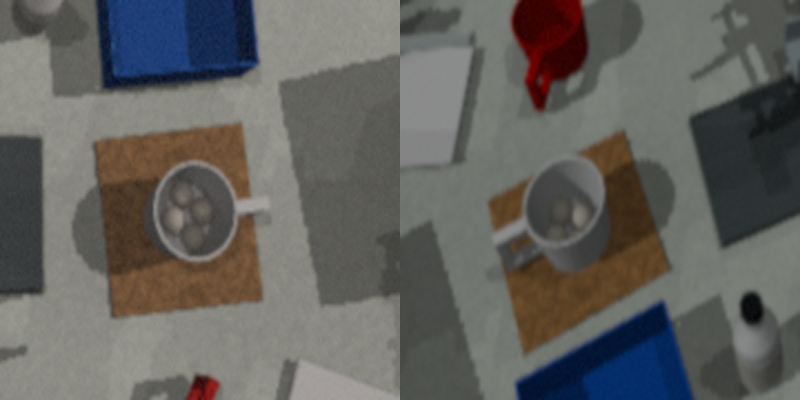

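The jug stands upright at the mat's centre, at crop (195,212), released, with four balls at (183,192), (175,218), (201,210) and (193,236).

```bash
python3 -c "
from bench import r
print(r.close_job())"
```

```text
the job is handed in; nothing more can be done
None
```

The wheel is empty, and the white jug stands released and upright at the centre of the cork mat with all four balls in it; the job is handed in, but `close_job()` returned no verdict.

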